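Pack away the balcony washing line

ROBOT

A 6-joint arm with a two-finger parallel gripper is mounted at the origin on the work surface. World frame = base frame: x ahead of the robot, y to its left, z up, the work surface at z = 0. Lengths are in mm, angles in degrees, forces in N, time in s.
With the tool pointing down it reaches from about 325 to 775 mm from the base axis. Payload 5.5 kg.
Tool frame: the origin (TCP) lies midway between the tips of the shut fingers; the grasp point (between the pads) lies 19 mm behind it; z points along the fingers, y is the line along which they close (so a half turn about z gives the same grasp; the last joint's range is limited). The gripper opens to 88 mm and grips with 3 to 60 N. Pads are 20 mm wide; open, the fingers measure 115 mm over their backs; the gripper's body (75 mm by 178 mm) begins 61 mm behind the grasp point.
Start: joints at [-71.889, 5.22, 70.514, -0, 104.267, -3.249], TCP at [218.535, -558.801, 188.031] pointing down, gripper open.
Joint ranges: [-164.24, 164.24], [-49.07, 125.15], [9.68, 141.18], [-86.29, 266.29], [3.28, 154.24], [-151.56, 151.56]. Speed limits (degrees/s): [147.25, 147.25, 172.46, 180, 180, 180].

INTERFACE

Orientations are given as a 3x3 rotation matrix whose columns are the frame's x, y, z axes.
In Python, from station import status, capture, camera_info, arm, finder gives the robot as it stands.
- The arm moves only by the tool jog_arm, never from a script. Its argument "motion" is a list of rows, each a list of 7 numbers: the finger opening in mm, from 0 to 87.8, then the shift along the tool's x, y, z in mm, then the turn, a rotation vector about the tool's x, y, z in rad. A call has exactly 8 rows; each row shifts and turns the commanded pose from where the row before left it, along the tool's axes as they then stand; what a row does not reach is not made up. A row lasts 1/12 s, in which the tool goes at most 41.7 mm and 7.16 degrees, less where a joint would pass 70% of its speed; a pose out of reach is approached as far as the arm can. A call is refused whole if a number of a shift passes 41.7 or a number of a turn 0.125, either way. A call with a gripper value outside its range is refused whole. The fingers move at their own pace and stop on an object; the grip force is fixed at half the most. Time passes only in rows, so rows that do not move let the fingers close, or fill a call up. It gives the time, the measured TCP pose, the force, the opening and the grip force at its end, in the units of the state.
- status.sense(): the state, without advancing time (a new reading comes with each control period).
- capture(name): name is "side" or "top"; returns the picture (400x640x3 uint8, red, green, blue); there is no depth.
- camera_info(name): a dict with "K" (3x3 intrinsics, pixels), "rvec" (rotation vector, rad) and "tvec" (3), from world to camera coordinates, as OpenCV has them. Camera axes: x right, y down, z forward; pixel columns grow to the right and rows downward; lengths in mm; the calibration is good to about 2 mm. A picture is of the moment at which its call begins. camera_info takes no time and is no camera call.
- arm.sign_off(): hands the job in; it is judged then, once.
Trained networks look in the newest picture that a camera, given by its name, has taken for a name from the list of things; names that differ only in an ending like _2 or _b are one class to them, and where a whole thing is asked for, a point or a joint stands for the part that bears it (a point fixed in the world has none). Each returns a list of dicts, best first, with "confidence" (0 to 1); they miss things now and then, are a little off and sometimes report something else, mostly with a low value. They report only what shows in the picture. A call takes as long as a camera call. They do not tell look-alikes from the thing itself.
- finder.find_in(label, camera): "position" ([column, row] as shares, 0 to 1, of the picture: columns of its width, rows of its height, amid what is visible of it).
- finder.trace(label, camera): "pixels" (400x640 bool, what is visible of it) and "position" ([column, row] as shares, 0 to 1, of the picture: columns of its width, rows of its height, amid what is visible of it).
The state is a dict: "t": time; "joints": joint angles; "joint_vel": joint speeds; "tau": joint torques, N m; "tool_pos": TCP position; "ee_rot": TCP orientation; "contact_force": force on the tool from outside, world axes, zero at the start; "wrist_torque": the same for the moment, N m; "width": opening from 0.0 (shut) to 1.0 (fully open); "grasp_force": force on a finger pad.
Only numpy, scipy, OpenCV 4.12 (cv2) and the standard library are available. Lean on these libraries where they do the work, as an engineer would, in place of code of your own. Each camera call takes 0.05 s, during which the arm holds its last target. There are 200 camera calls.

TASK

Pack the washing line away. Make sure the reel's push-on push-off brake is off (it may have been left either way: feel how high the red cap stands), wind the crank clockwise until the drag of the line suddenly drops away and stop within a turn of that, then click the brake on and check that it has stayed down. Put every yellow peg into the peg basket; leave the other things on the washer where they are.

Things in the scene. Friction and masses are not known exactly. Their poses are not given: they have to be found in the camera images.
- reel: hand-cranked washing-line reel lying fixed on the lid: round white case, 172 mm across, 55 mm high, with a 76 mm wide nose, as high, reaching 153 mm from the drum axis along the reel's -x. Origin: drum axis, underside; z up. The red brake cap is on the nose, 122 mm from the axis; the crank turns on top about the axis. The line is out of sight in the case
- brake_cap (a point): top centre of the red brake cap, 38 mm across, pressed straight down; a push-on push-off catch like a pen's, start state random. OFF: fully out, top 84 mm above the lid, crank free. ON: caught 5.5 mm lower, a pawl locks the crank (up to 20 degrees of play). A click takes the full stroke down to the stop, 11.6 mm below fully out, then letting go. Spring 2 N at the top, 4 N at the stop; damped: pushing at 30 mm/s takes 1.5 N more
- crank (a joint): crank angle in rad over whole turns, growing CLOCKWISE seen from above; 0: arm along the reel's -x, to the cap. Starts between -4 and 4. While line is drawn in it takes 0.4 to 0.5 N m (7 to 9 N at the knob); when the tail of the line comes through, 1.4 to 2.8 turns from the start, this falls at once to 0.03 N m (below 1 N). Brake on, it does not turn
- knob_mid (a point): middle (half-way up) of the black crank knob: upright, round, 25 mm across, 42 mm tall, 55 mm from the drum axis, its middle 94 mm above the lid. It spins freely on its own upright spindle, so one unchanging grip serves all the way round; the crank arm lies just under it
- basket: green peg basket, open on top, fixed on the lid: 205 mm (x) by 155 mm (y) outside, walls 4 mm thick, 62 mm high, floor 4 mm. Origin: centre of its underside
- peg0_mid (a point): centre of a yellow plastic clothes peg lying on its side: 100 mm long (its x axis), about 21 mm wide at the middle (y) and 17 mm high (z); 30 g. Two to four of the four pegs are present
- peg1_mid (a point): centre of a yellow plastic clothes peg lying on its side: 100 mm long (its x axis), about 21 mm wide at the middle (y) and 17 mm high (z); 30 g. Two to four of the four pegs are present
- peg2_mid (a point): centre of a yellow plastic clothes peg lying on its side: 100 mm long (its x axis), about 21 mm wide at the middle (y) and 17 mm high (z); 30 g. Two to four of the four pegs are present
- peg3_mid (a point): centre of a yellow plastic clothes peg lying on its side: 100 mm long (its x axis), about 21 mm wide at the middle (y) and 17 mm high (z); 30 g. Two to four of the four pegs are present
- bottle: closed orange detergent bottle, 84 mm diameter, 168 mm tall; origin under its centre; bystander
- dose_cup: small blue plastic dosing cup, 60 mm diameter, 52 mm tall; origin under its centre; bystander
- drawer (a joint): grey detergent drawer of the washer's console at the back edge of the lid, half out as it should stay; slide in m, 0 as it stands, positive further out; bystander
There are look-alikes about, which are no part of the job. What is shaped like the part that bears peg3_mid but white is not meant. Leave any turquoise look-alike of the part that bears peg1_mid alone.

How it is judged:
By the outcome, as a careful person would: the job done as asked, in the order asked, and still so for the second after the job is handed in, with the robot touching nothing.
Of peg0, peg1, peg2, peg3 only 2 to 4 are there at a start; the rules pass over those that are not, and their reading is None.
At some moment in a run one of peg0, peg1, peg2, peg3 may be knocked a few centimetres aside while the robot is not near it.
Once in a run the grip may slacken for a moment while it holds something.
It also fails if it takes over 210 s, if anything falls off the work surface, if the arm or the gripper's body presses on something with over 40 N, if the wrist force passes 120 N, or if a joint passes its speed limit or range.

## Working session

There is one attempt and no reset: what is moved stays moved. The work goes in short steps, Python scripts to look and compute and a tool call to move; the robot and the scene stay as the last step left them, time stands still between calls to the robot, and variables do not carry over. Pictures are saved under pics/ and viewed, at most 14 in all, crops included, and the job is handed in when it is done.

Besides the shell and the picture viewer there is one more tool, called after ">>>" as name(argument=value, ...) on one line, values as JSON. jog_arm: Moves the arm, as the interface text tells. Its arguments: {"type":"object","properties":{"motion":{"type":"array"}},"required":["motion"]}

```bash
ls; mkdir -p pics
cat > h.py <<'E'
import numpy as np,cv2
from station import status,capture,camera_info,arm,finder
def save(img,n): cv2.imwrite('pics/'+n+'.png',cv2.cvtColor(img,cv2.COLOR_RGB2BGR))
def ray(cam,u,v):
    c=camera_info(cam);R=cv2.Rodrigues(np.array(c['rvec'],float))[0];t=np.array(c['tvec'],float).ravel()
    d=R.T@np.linalg.inv(np.array(c['K']))@[u,v,1];return -R.T@t,d
def at(cam,u,v,z):
    o,d=ray(cam,u,v);return o+d*(z-o[2])/d[2]
def proj(cam,p):
    c=camera_info(cam);return cv2.projectPoints(np.array(p,float).reshape(-1,3),np.array(c['rvec'],float),np.array(c['tvec'],float),np.array(c['K'],float),None)[0].reshape(-1,2)
E
python3 - <<'E'
from h import *
for c in ('top','side'):
    save(capture(c),c+'0'); print(c,ray(c,320,200))
s=status.sense();print(s['t'],s['tool_pos'],s['ee_rot'],s['width'])
E
```

```text
pics
top (array([ 413.02173198, -100.20151443, 1417.31856142]), array([ 0.09577343, -0.01214192, -0.99533557]))
side (array([349.75506824, 732.1088851 , 589.39702264]), array([ 0.18018227, -0.83595991, -0.5183972 ]))
0.1 [ 218.42455646 -558.48886513  187.02076098] [[ 9.31301118e-01  3.64249811e-01 -5.50106360e-04]
 [ 3.64250216e-01 -9.31299675e-01  1.64188763e-03]
 [ 8.57433833e-05 -1.72946814e-03 -9.99998501e-01]] 1.0027524519752593
```

View pics/top0.png

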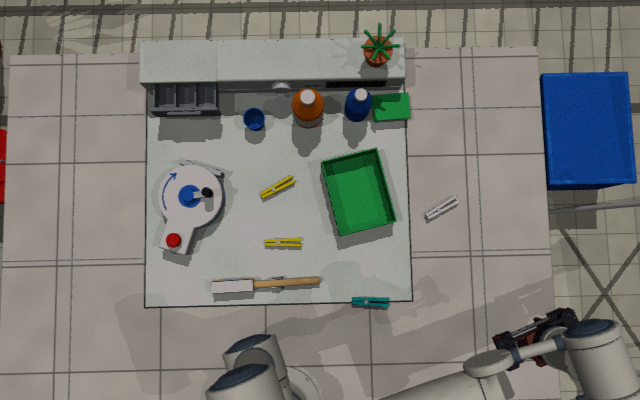

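View pics/side0.png

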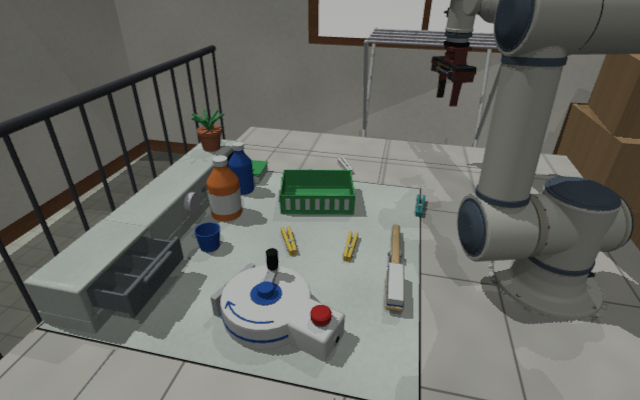

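The top view shows yellow pegs at (277,187) and (283,242). The look-alikes are white ones at (441,208) and perhaps (203,167), and a turquoise one at (370,302). The reel is at about (192,197), with the red cap at (174,240) and the knob at (207,192). The basket is at (358,192). I choose the two yellow pegs and will check them in a crop.

```bash
cat >> h.py <<'E'
def tri(p,q):
    a,d=ray('top',*p);b,e=ray('side',*q);d=d/np.linalg.norm(d);e=e/np.linalg.norm(e)
    s=np.linalg.lstsq(np.stack([d,-e],1),b-a,rcond=None)[0]
    return (a+s[0]*d+b+s[1]*e)/2, np.linalg.norm(a+s[0]*d-b-s[1]*e)
E
python3 - <<'E'
from h import *
np.set_printoptions(precision=1,suppress=True)
t=capture('top');s=capture('side')
def px(r): return np.array(r['position'])*[640,400]
for l in ('brake_cap','knob_mid','peg0_mid','reel','basket','bottle','dose_cup'):
    a=finder.find_in(l,'top');b=finder.find_in(l,'side')
    print(l,[(px(r).round(1),round(r['confidence'],2)) for r in a],[(px(r).round(1),round(r['confidence'],2)) for r in b])
    if a and b and 'peg' not in l: print('  tri',*tri(px(a[0]),px(b[0])))
hsv=cv2.cvtColor(t,cv2.COLOR_RGB2HSV)
m=cv2.inRange(hsv,(20,120,80),(35,255,255))
n,lab,st,c=cv2.connectedComponentsWithStats(m)
for i in range(1,n):
    if st[i,4]>15:
        r=cv2.minAreaRect(np.argwhere(lab==i)[:,::-1].astype(np.float32));print('yellow',st[i,4],r,at('top',*c[i],9))
        bx=cv2.boxPoints(r);print([at('top',*q,9)[:2] for q in bx])
g=cv2.inRange(hsv,(55,120,40),(75,255,255));n,lab,st,c=cv2.connectedComponentsWithStats(g)
for i in range(1,n):
    if st[i,4]>1500:
        r=cv2.minAreaRect(np.argwhere(lab==i)[:,::-1].astype(np.float32));print('green',r,[at('top',*q,62)[:2] for q in cv2.boxPoints(r)])
save(cv2.resize(t[140:320,140:420],None,fx=2.8,fy=2.8,interpolation=cv2.INTER_CUBIC),'crop1')
E
```

```text
brake_cap [(array([173.8, 241. ]), 0.46)] [(array([318.4, 313.4]), 0.76)]
  tri [447.2 266.   68.3] 6.2210123332378
knob_mid [] [(array([271.2, 259.8]), 0.71)]
peg0_mid [] []
reel [(array([187.7, 200. ]), 0.68), (array([184.2,  97.8]), 0.46)] [(array([272.6, 309.9]), 0.87)]
  tri [550.5 239.4  24.8] 8.829094192763764
basket [(array([355.7, 191. ]), 0.89)] [(array([315.7, 195.3]), 0.77)]
  tri [ 568.8 -215.9   15.6] 3.4169072639808005
bottle [(array([307.2, 107.9]), 0.81), (array([173.5, 239.8]), 0.58)] [(array([222.5, 190.2]), 0.69)]
  tri [791.3 -87.5  73.5] 3.5596986188787834
dose_cup [(array([254.8, 115.4]), 0.81)] [(array([206.7, 234. ]), 0.85), (array([317.4, 192.2]), 0.26)]
  tri [778.5  54.5  33.6] 8.23362699285417
yellow 229 ((276.6999816894531, 186.39999389648438), (8.497057914733887, 36.671512603759766), 63.43495178222656) [587.4   0.6   9. ]
[array([577.6,  51.1]), array([621.1, -39.7]), array([599.8, -49.7]), array([556.4,  40.9])]
yellow 225 ((282.5, 242.0), (8.0, 35.0), 90.0) [436.  -14.9   9. ]
[array([448. ,  34.6]), array([445.8, -60.6]), array([424.1, -60.2]), array([426.3,  34.8])]
green ((358.10003662109375, 191.20001220703125), (76.96243286132812, 58.752567291259766), 75.52970886230469) [array([ 646.9, -119.2]), array([ 683.4, -272. ]), array([ 483.2, -316.1]), array([ 448. , -165.1])]
```

View pics/crop1.png

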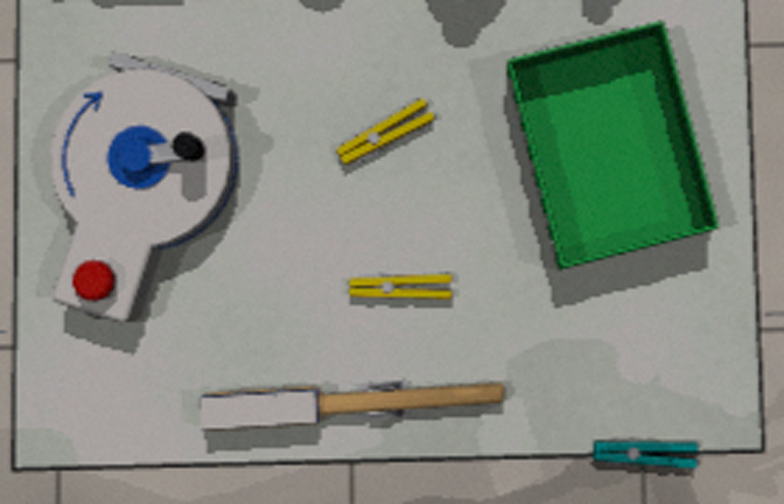

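Only two yellow pegs show, at crop (385,133) and (400,288). The bits under the brush handle at crop (385,385) are greyish. Now I'll measure the reel precisely.

Run:
```python
from h import *
np.set_printoptions(precision=1,suppress=True)
t=cv2.cvtColor(capture('top'),cv2.COLOR_RGB2HSV);s=cv2.cvtColor(capture('side'),cv2.COLOR_RGB2HSV)
def red(h,box):
    m=cv2.inRange(h,(0,150,60),(6,255,255))|cv2.inRange(h,(172,150,60),(180,255,255))
    x0,y0,x1,y1=box;k=np.argwhere(m[y0:y1,x0:x1]>0)[:,::-1]+[x0,y0];return k.mean(0),k.min(0),k.max(0)
def blk(h,box):
    x0,y0,x1,y1=box;k=np.argwhere(h[y0:y1,x0:x1,2]<45)[:,::-1]+[x0,y0];return k.mean(0),k.min(0),k.max(0),len(k)
rt=red(t,(155,225,195,255));rs=red(s,(300,295,345,330));print(rt,rs,tri(rt[0],rs[0]))
for z in(70,78,84):print('cap',z,at('top',*rt[0],z))
bt=blk(t,(195,180,220,200));bs=blk(s,(260,240,285,275));print(bt,bs,tri(bt[0],bs[0]))
# hub blue
x0,y0,x1,y1=165,175,205,215
m=cv2.inRange(t,(100,120,60),(125,255,255))[y0:y1,x0:x1];n,lab,st,c=cv2.connectedComponentsWithStats(m)
for i in range(1,n):
  if st[i,4]>10: print('blue',st[i],c[i]+[x0,y0],at('top',*(c[i]+[x0,y0]),62))
# white case circle fit
w=((t[...,1]<40)&(t[...,2]>150))
import sys
r=finder.trace('reel','top')
if r:
    M=r[0]['pixels'].astype(np.uint8);print(M.sum());cs=max(cv2.findContours(M,0,2)[0],key=cv2.contourArea)
    P=np.array([at('top',*q,55)[:2] for q in cs[:,0]])
    # robust circle r=86
    from scipy.optimize import least_squares
    f=least_squares(lambda c:np.hypot(*(P-c).T)-86,[550,235],loss='soft_l1',f_scale=3);print('axis',f.x,np.median(abs(f.fun)))
for l in('peg2_mid','peg3_mid'):
  for c in('top','side'):
    print(l,c,[((np.array(r['position'])*[640,400]).round(),round(r['confidence'],2)) for r in finder.find_in(l,c)])
```

```text
(array([172.8, 239.7]), array([166, 233]), array([180, 246])) (array([320.4, 314.8]), array([311, 305]), array([330, 325])) (array([446.9, 268.1,  67.8]), np.float64(1.2331719546289839))
cap 70 [447.4 267.6  70. ]
cap 78 [447.2 265.4  78. ]
cap 84 [447.1 263.8  84. ]
(array([206.9, 192.3]), array([202, 188]), array([212, 196]), 78) (array([271.9, 259. ]), array([266, 249]), array([277, 270]), 214) (array([566.1, 174.2,  93.7]), np.float64(1.280044946953126))
blue [ 14  10  21  22 329] [188.  195.9] [561.9 230.7  62. ]
4407
axis [559.2 224.3] 3.8587798178470294
peg2_mid top [(array([253., 119.]), 0.23)]
peg2_mid side []
peg3_mid top [(array([438., 206.]), 0.82), (array([275., 188.]), 0.66)]
peg3_mid side []
```

The heights agree: the knob middle triangulates to z = 93.7 mm, and the cap is 121 mm from the axis. That puts the axis at about (563,229), the cap at (447,265) and the knob at (566,174). I'll feel the cap first.

>>> jog_arm(motion=[[0, 0, 0, 0, 0, 0, 0.1243], [0, 0, 0, 0, 0, 0, 0.1243], [0, 0, 0, 0, 0, 0, 0.1243], [0, 23, -33, 0, 0, 0, 0], [0, 23, -33, 0, 0, 0, 0], [0, 23, -33, 0, 0, 0, 0], [0, 23, -33, 0, 0, 0, 0], [0, 23, -33, 0, 0, 0, 0]])

```text
t: 1.92
tool_pos: [334.2, -392.3, 188.1]
ee_rot: [[1.0, -0.001, 0.0], [-0.001, -1.0, -0.0], [0.0, 0.0, -1.0]]
contact_force: [1.2, -0.9, -0.2]
width: 0.437
grasp_force: 0.0
```

>>> jog_arm(motion=[[0, 17, -37, 0, 0, 0, 0], [0, 17, -37, 0, 0, 0, 0], [0, 17, -37, 0, 0, 0, 0], [0, 17, -37, 0, 0, 0, 0], [0, 17, -37, 0, 0, 0, 0], [0, 17, -37, 0, 0, 0, 0], [0, 17, -37, 0, 0, 0, 0], [0, 17, -37, 0, 0, 0, 0]])

```text
t: 2.58
tool_pos: [470.0, -95.9, 188.4]
ee_rot: [[1.0, -0.0, 0.001], [-0.0, -1.0, -0.0], [0.001, 0.0, -1.0]]
contact_force: [0.6, -0.8, -0.0]
width: 0.006
grasp_force: 0.0
```

>>> jog_arm(motion=[[0, -3, -40, 0, 0, 0, 0], [0, -3, -40, 0, 0, 0, 0], [0, -3, -40, 0, 0, 0, 0], [0, -3, -40, 0, 0, 0, 0], [0, -3, -40, 0, 0, 0, 0], [0, -3, -40, 5, 0, 0, 0], [0, -3, -40, 10, 0, 0, 0], [0, -3, -40, 10, 0, 0, 0]])

```text
t: 3.25
tool_pos: [445.3, 224.3, 163.5]
ee_rot: [[1.0, 0.0, 0.002], [0.0, -1.0, 0.001], [0.002, -0.001, -1.0]]
contact_force: [1.6, -0.5, -0.9]
width: 0.005
grasp_force: 0.0
```

>>> jog_arm(motion=[[0, 2, -21, 10, 0, 0, 0], [0, 0, -20, 10, 0, 0, 0], [0, 0, 0, 20, 0, 0, 0], [0, 0, 0, 20, 0, 0, 0], [0, 0, 0, 14, 0, 0, 0], [0, 0, 0, 0, 0, 0, 0], [0, 0, 0, 0, 0, 0, 0], [0, 0, 0, 0, 0, 0, 0]])

```text
t: 3.92
tool_pos: [448.1, 263.3, 90.3]
ee_rot: [[1.0, -0.0, 0.001], [-0.0, -1.0, 0.001], [0.001, -0.001, -1.0]]
contact_force: [-0.1, -0.5, -0.2]
width: 0.006
grasp_force: 0.0
```

>>> jog_arm(motion=[[0, 0, 0, 2, 0, 0, 0], [0, 0, 0, 2, 0, 0, 0], [0, 0, 0, 2, 0, 0, 0], [0, 0, 0, 1, 0, 0, 0], [0, 0, 0, 0, 0, 0, 0], [0, 0, 0, 0, 0, 0, 0], [0, 0, 0, 0, 0, 0, 0], [0, 0, 0, 0, 0, 0, 0]])

```text
t: 4.58
tool_pos: [447.6, 263.2, 82.1]
ee_rot: [[1.0, -0.0, 0.0], [-0.0, -1.0, 0.0], [0.0, -0.0, -1.0]]
contact_force: [-0.6, -0.2, -0.3]
width: 0.004
grasp_force: 0.0
```

>>> jog_arm(motion=[[0, 0, 0, 1, 0, 0, 0], [0, 0, 0, 1, 0, 0, 0], [0, 0, 0, 0, 0, 0, 0], [0, 0, 0, 0, 0, 0, 0], [0, 0, 0, 0, 0, 0, 0], [0, 0, 0, 0, 0, 0, 0], [0, 0, 0, 0, 0, 0, 0], [0, 0, 0, 0, 0, 0, 0]])

```text
t: 5.25
tool_pos: [447.6, 263.2, 80.1]
ee_rot: [[1.0, -0.0, 0.0], [-0.0, -1.0, -0.0], [0.0, 0.0, -1.0]]
contact_force: [0.7, 0.1, -0.1]
width: 0.005
grasp_force: 0.0
```

>>> jog_arm(motion=[[0, 0, 0, 1, 0, 0, 0], [0, 0, 0, 1, 0, 0, 0], [0, 0, 0, 1, 0, 0, 0], [0, 0, 0, 0, 0, 0, 0], [0, 0, 0, 0, 0, 0, 0], [0, 0, 0, 0, 0, 0, 0], [0, 0, 0, 0, 0, 0, 0], [0, 0, 0, 0, 0, 0, 0]])

```text
t: 5.92
tool_pos: [447.6, 263.2, 77.1]
ee_rot: [[1.0, -0.0, -0.0], [-0.0, -1.0, 0.0], [-0.0, -0.0, -1.0]]
contact_force: [-0.6, 0.6, 0.2]
width: 0.007
grasp_force: 0.0
```

>>> jog_arm(motion=[[0, 0, 0, 1, 0, 0, 0], [0, 0, 0, 1, 0, 0, 0], [0, 0, 0, 0, 0, 0, 0], [0, 0, 0, 0, 0, 0, 0], [0, 0, 0, 0, 0, 0, 0], [0, 0, 0, 0, 0, 0, 0], [0, 0, 0, 0, 0, 0, 0], [0, 0, 0, 0, 0, 0, 0]])

```text
t: 6.58
tool_pos: [447.6, 263.2, 75.1]
ee_rot: [[1.0, -0.0, 0.0], [-0.0, -1.0, 0.0], [0.0, -0.0, -1.0]]
contact_force: [0.3, 0.6, -0.0]
width: 0.007
grasp_force: 0.0
```

Run:
```python
from h import *
s=capture('side');t=capture('top');print(status.sense()['contact_force'],status.sense()['tool_pos'])
a=cv2.resize(s[230:350,240:380],None,fx=3,fy=3,interpolation=2);b=cv2.resize(t[170:290,120:240],None,fx=3,fy=3,interpolation=2)
save(np.hstack([a,b]),'feel1')
print(proj('side',[447.6,263.2,75]),proj('side',[447,265,84]),proj('side',[447,265,78.5]),proj('top',[447,265,78.5]))
```

```text
[ 0.20779547 -0.01168738 -0.35924631] [447.6342682 263.191343   75.0665786]
[[320.32449546 309.64684236]] [[320.49958604 306.79426046]] [[320.46098905 309.04777634]] [[172.95686245 239.79939819]]
```

View pics/feel1.png

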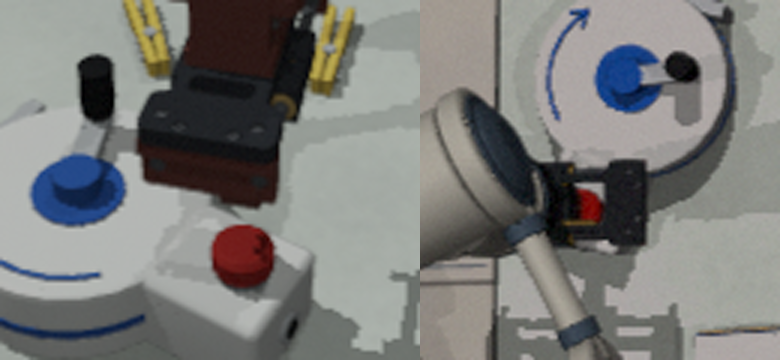

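The crop shows the gripper body above the cap in the side view, with the cap top at about (321,311). The fingers seem hidden or missing, so I'll project the expected points to check.

Run:
```python
from h import *
s=status.sense();print(s)
for z in (75,94,115,155,200): print(z,proj('side',[447.6,263.2,z]),proj('top',[447.6,263.2,z]))
i=capture('side');t=capture('top')
a=cv2.resize(i[150:350,220:420],None,fx=2.5,fy=2.5,interpolation=2);save(a,'feel2')
```

```text
{'t': 6.6833, 'joints': array([ 2.66998800e+01, -6.87690749e+00,  9.39350664e+01, -2.80969661e-04,
        9.29362837e+01,  1.16705769e+02]), 'joint_vel': array([-0.05859251, -0.00656127,  0.02736917,  0.05541951,  0.06178739,
       -0.00362646]), 'tau': array([ 5.46645897e-04, -3.53550875e+01, -4.05660868e+01, -1.95014355e-02,
       -7.15061976e-02,  3.72511664e-06]), 'tool_pos': array([447.6342682, 263.191343 ,  75.0665786]), 'ee_rot': array([[ 9.99999991e-01, -1.03024837e-04,  8.88519237e-05],
       [-1.03028321e-04, -9.99999994e-01,  3.92056956e-05],
       [ 8.88478840e-05, -3.92148495e-05, -9.99999995e-01]]), 'contact_force': array([ 0.20779547, -0.01168738, -0.35924631]), 'wrist_torque': array([0.02654125, 0.01605004, 0.01067681]), 'grasp_force': 0.0, 'width': 0.006179723825155856}
75 [[320.32449546 309.64684236]] [[174.02718636 239.57692355]]
94 [[320.45652928 301.82927128]] [[172.00291207 239.43040056]]
115 [[320.60706633 292.91614537]] [[169.69673697 239.26347275]]
155 [[320.90805148 275.09516019]] [[165.09143082 238.93012701]]
200 [[321.27099709 253.60556762]] [[159.54813306 238.52888664]]
```

View pics/feel2.png

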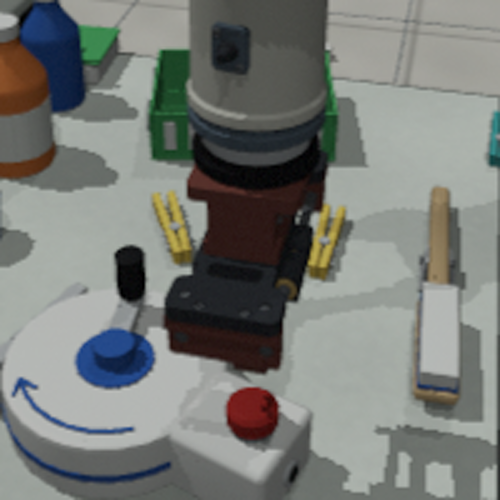

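>>> jog_arm(motion=[[0, 0, 0, 1, 0, 0, 0], [0, 0, 0, 1, 0, 0, 0], [0, 0, 0, 0, 0, 0, 0], [0, 0, 0, 0, 0, 0, 0], [0, 0, 0, 0, 0, 0, 0], [0, 0, 0, 0, 0, 0, 0], [0, 0, 0, 0, 0, 0, 0], [0, 0, 0, 0, 0, 0, 0]])

```text
t: 7.45
tool_pos: [447.6, 263.2, 73.1]
ee_rot: [[1.0, -0.0, 0.0], [-0.0, -1.0, 0.0], [0.0, -0.0, -1.0]]
contact_force: [0.1, 0.1, -0.3]
width: 0.002
grasp_force: 0.0
```

>>> jog_arm(motion=[[0, 0, 0, 1, 0, 0, 0], [0, 0, 0, 1, 0, 0, 0], [0, 0, 0, 0, 0, 0, 0], [0, 0, 0, 0, 0, 0, 0], [0, 0, 0, 0, 0, 0, 0], [0, 0, 0, 0, 0, 0, 0], [0, 0, 0, 0, 0, 0, 0], [0, 0, 0, 0, 0, 0, 0]])

```text
t: 8.12
tool_pos: [447.6, 263.2, 71.1]
ee_rot: [[1.0, -0.0, 0.0], [-0.0, -1.0, 0.0], [0.0, -0.0, -1.0]]
contact_force: [0.1, 0.1, -0.2]
width: 0.007
grasp_force: 0.0
```

Run:
```python
from h import *
print(status.sense()['contact_force'])
for y in (263,300,352):print(proj('side',[447,y,155]))
P=[(410,174,155),(485,174,155),(410,352,155),(485,352,155),(410,352,190),(485,352,190)]
print(proj('side',P),proj('top',P))
```

```text
[ 0.0902083   0.12475457 -0.16787115]
[[321.29141313 275.07189411]]
[[316.20090215 290.86200679]]
[[308.09686417 315.99969404]]
[[351.72605288 245.64397749]
 [311.56753734 239.79795791]
 [333.19101034 320.60399215]
 [282.95646268 311.38690895]
 [333.92853178 303.05441128]
 [282.02046892 293.97820726]] [[201.88569821 253.62467753]
 [201.87994011 222.7402736 ]
 [128.17451095 255.32823896]
 [128.60172073 224.37015963]
 [122.82191958 255.48771832]
 [123.29364467 223.64619326]]
```

Run:
```python
from h import *
i=capture('side');t=capture('top')
a=cv2.resize(i[230:340,260:370],None,fx=5,fy=5,interpolation=2)[:550,:400];b=cv2.resize(t[195:275,130:210],None,fx=5,fy=5,interpolation=2)
c=np.zeros((550,800,3),np.uint8);c[:,:400]=a;c[:400,400:]=b;save(c,'feel3')
```

```text
(no output)
```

View pics/feel3.png

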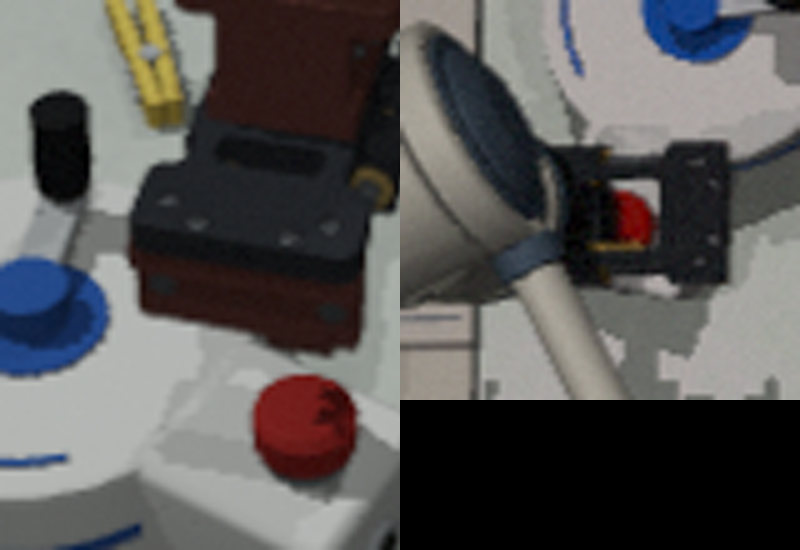

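Run:
```python
from h import *
R=np.array([[.931,.364,0],[.364,-.931,0],[0,0,-1]]);p=np.array([218.4,-558.5,187])
for n,q in(('tcp',[0,0,0]),('f1',[0,44,0]),('f2',[0,-44,0]),('b1',[0,44,-80]),('b2',[0,-44,-80]),('base',[0,0,-80])):print(n,proj('side',p+R@q),proj('top',p+R@q))
a=cv2.imread('pics/side0.png')[20:130,400:510];b=cv2.imread('pics/top0.png')[290:390,480:600]
c=np.zeros((550,800,3),np.uint8);c[:440,:440]=cv2.resize(a,(440,440),interpolation=2);c[:300,440:]=cv2.resize(b,(360,300),interpolation=2);cv2.imwrite('pics/f0.png',c)
```

```text
tcp [[443.89457729 111.08925995]] [[511.64163174 328.48585188]]
f1 [[438.34654185 106.90730092]] [[528.54248371 321.1073551 ]]
f2 [[449.77960988 115.52523831]] [[494.68007269 335.89085189]]
b1 [[442.52025291  82.81559097]] [[543.54165262 326.11386313]]
b2 [[454.61512403  90.22010996]] [[507.35137404 341.95807782]]
base [[448.38339868  86.40502766]] [[525.48123448 334.02076945]]
```

View pics/f0.png

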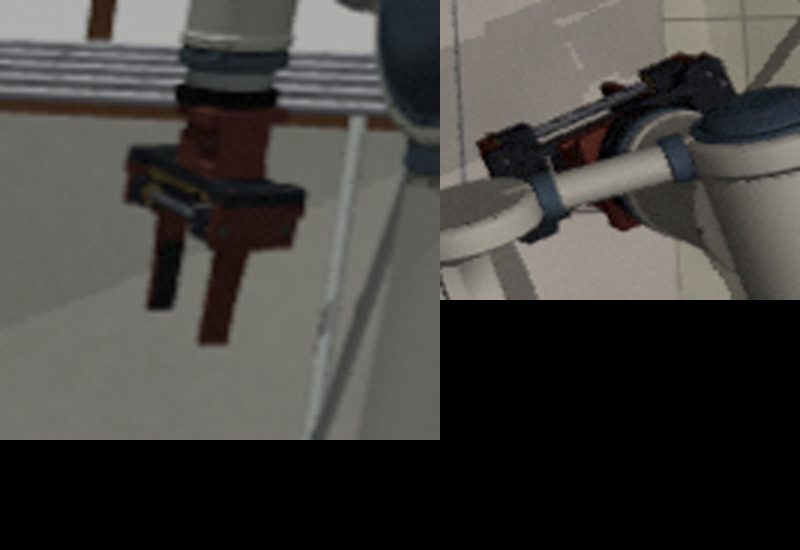

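The fingertips at the start were seen at (440,97) and (453,106). That is about 30 mm higher than the reported pose projects, so the tips are really higher than the reading and I'll find the offset by contact. I'll keep descending gently.

>>> jog_arm(motion=[[0, 0, 0, 4, 0, 0, 0], [0, 0, 0, 4, 0, 0, 0], [0, 0, 0, 4, 0, 0, 0], [0, 0, 0, 0, 0, 0, 0], [0, 0, 0, 0, 0, 0, 0], [0, 0, 0, 0, 0, 0, 0], [0, 0, 0, 0, 0, 0, 0], [0, 0, 0, 0, 0, 0, 0]])

```text
t: 8.88
tool_pos: [447.8, 263.2, 59.3]
ee_rot: [[1.0, -0.0, 0.0], [-0.0, -1.0, 0.0], [0.0, -0.0, -1.0]]
contact_force: [-0.0, -0.7, -0.3]
width: 0.005
grasp_force: 0.0
```

>>> jog_arm(motion=[[0, 0, 0, 1, 0, 0, 0], [0, 0, 0, 1, 0, 0, 0], [0, 0, 0, 1, 0, 0, 0], [0, 0, 0, 0, 0, 0, 0], [0, 0, 0, 0, 0, 0, 0], [0, 0, 0, 0, 0, 0, 0], [0, 0, 0, 0, 0, 0, 0], [0, 0, 0, 0, 0, 0, 0]])

```text
t: 9.55
tool_pos: [447.7, 263.2, 56.1]
ee_rot: [[1.0, -0.0, 0.0], [-0.0, -1.0, 0.0], [0.0, -0.0, -1.0]]
contact_force: [0.6, -0.3, -0.5]
width: 0.006
grasp_force: 0.0
```

>>> jog_arm(motion=[[0, 0, 0, 1, 0, 0, 0], [0, 0, 0, 1, 0, 0, 0], [0, 0, 0, 1, 0, 0, 0], [0, 0, 0, 0, 0, 0, 0], [0, 0, 0, 0, 0, 0, 0], [0, 0, 0, 0, 0, 0, 0], [0, 0, 0, 0, 0, 0, 0], [0, 0, 0, 0, 0, 0, 0]])

```text
t: 10.22
tool_pos: [447.6, 263.2, 53.1]
ee_rot: [[1.0, -0.0, 0.0], [-0.0, -1.0, 0.0], [0.0, -0.0, -1.0]]
contact_force: [0.1, -0.9, -0.1]
width: 0.007
grasp_force: 0.0
```

>>> jog_arm(motion=[[0, 0, 0, 1, 0, 0, 0], [0, 0, 0, 1, 0, 0, 0], [0, 0, 0, 1, 0, 0, 0], [0, 0, 0, 0, 0, 0, 0], [0, 0, 0, 0, 0, 0, 0], [0, 0, 0, 0, 0, 0, 0], [0, 0, 0, 0, 0, 0, 0], [0, 0, 0, 0, 0, 0, 0]])

```text
t: 10.88
tool_pos: [447.7, 263.2, 50.1]
ee_rot: [[1.0, -0.0, 0.0], [-0.0, -1.0, 0.0], [0.0, -0.0, -1.0]]
contact_force: [0.2, 0.7, 0.2]
width: 0.002
grasp_force: 0.0
```

>>> jog_arm(motion=[[0, 0, 0, 1, 0, 0, 0], [0, 0, 0, 1, 0, 0, 0], [0, 0, 0, 0, 0, 0, 0], [0, 0, 0, 0, 0, 0, 0], [0, 0, 0, 0, 0, 0, 0], [0, 0, 0, 0, 0, 0, 0], [0, 0, 0, 0, 0, 0, 0], [0, 0, 0, 0, 0, 0, 0]])

```text
t: 11.55
tool_pos: [447.6, 263.2, 48.1]
ee_rot: [[1.0, -0.0, 0.0], [-0.0, -1.0, 0.0], [0.0, -0.0, -1.0]]
contact_force: [-1.3, -0.7, 0.4]
width: 0.009
grasp_force: 0.0
```

>>> jog_arm(motion=[[0, 0, 0, 1, 0, 0, 0], [0, 0, 0, 1, 0, 0, 0], [0, 0, 0, 0, 0, 0, 0], [0, 0, 0, 0, 0, 0, 0], [0, 0, 0, 0, 0, 0, 0], [0, 0, 0, 0, 0, 0, 0], [0, 0, 0, 0, 0, 0, 0], [0, 0, 0, 0, 0, 0, 0]])

```text
t: 12.22
tool_pos: [447.7, 263.2, 46.1]
ee_rot: [[1.0, -0.0, 0.0], [-0.0, -1.0, 0.0], [0.0, -0.0, -1.0]]
contact_force: [0.6, -1.0, -0.8]
width: 0.007
grasp_force: 0.0
```

Run:
```python
from h import *
i=capture('side');t=capture('top');s=status.sense();print(s['contact_force'],s['tool_pos'])
a=cv2.resize(i[230:340,260:370],None,fx=5,fy=5,interpolation=2)[:550,:400];b=cv2.resize(t[195:275,130:210],None,fx=5,fy=5,interpolation=2)
c=np.zeros((550,800,3),np.uint8);c[:,:400]=a;c[:400,400:]=b;save(c,'feel4')
```

```text
[-0.6226483  -0.3786038   0.41784845] [447.64479473 263.18234368  46.0876282 ]
```

View pics/feel4.png

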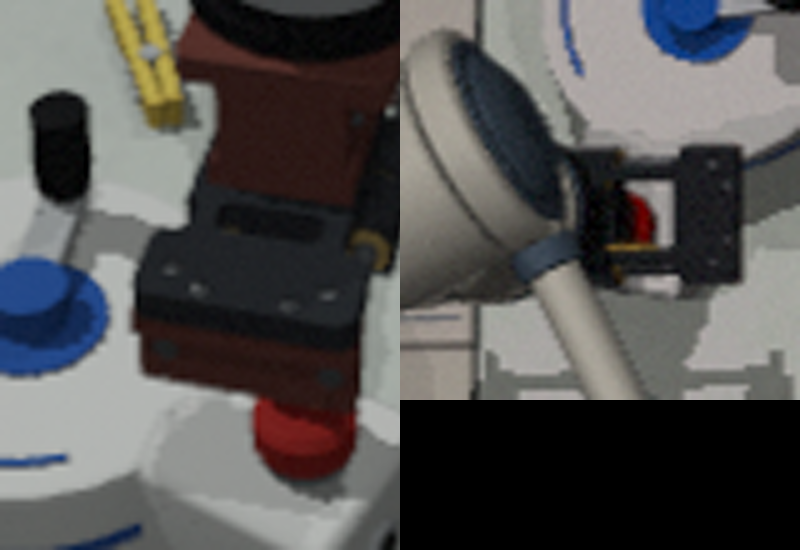

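No contact yet; the cap still sits at (321,315) in the side view. I'll go on down.

>>> jog_arm(motion=[[0, 0, 0, 1, 0, 0, 0], [0, 0, 0, 1, 0, 0, 0], [0, 0, 0, 0, 0, 0, 0], [0, 0, 0, 0, 0, 0, 0], [0, 0, 0, 0, 0, 0, 0], [0, 0, 0, 0, 0, 0, 0], [0, 0, 0, 0, 0, 0, 0], [0, 0, 0, 0, 0, 0, 0]])

```text
t: 12.98
tool_pos: [447.6, 263.2, 44.0]
ee_rot: [[1.0, -0.0, -0.0], [-0.0, -1.0, -0.0], [-0.0, 0.0, -1.0]]
contact_force: [0.3, 0.1, 0.4]
width: 0.008
grasp_force: 0.0
```

>>> jog_arm(motion=[[0, 0, 0, 1, 0, 0, 0], [0, 0, 0, 1, 0, 0, 0], [0, 0, 0, 0, 0, 0, 0], [0, 0, 0, 0, 0, 0, 0], [0, 0, 0, 0, 0, 0, 0], [0, 0, 0, 0, 0, 0, 0], [0, 0, 0, 0, 0, 0, 0], [0, 0, 0, 0, 0, 0, 0]])

```text
t: 13.65
tool_pos: [447.7, 263.2, 42.1]
ee_rot: [[1.0, -0.0, 0.0], [-0.0, -1.0, 0.0], [0.0, -0.0, -1.0]]
contact_force: [-1.4, -0.8, 3.2]
width: 0.007
grasp_force: 1.4
```

>>> jog_arm(motion=[[0, 0, 0, 1, 0, 0, 0], [0, 0, 0, 0, 0, 0, 0], [0, 0, 0, 0, 0, 0, 0], [0, 0, 0, 0, 0, 0, 0], [0, 0, 0, 0, 0, 0, 0], [0, 0, 0, 0, 0, 0, 0], [0, 0, 0, 0, 0, 0, 0], [0, 0, 0, 0, 0, 0, 0]])

```text
t: 14.32
tool_pos: [447.7, 263.2, 41.1]
ee_rot: [[1.0, -0.0, 0.0], [-0.0, -1.0, 0.0], [0.0, -0.0, -1.0]]
contact_force: [-1.2, -0.5, 3.0]
width: 0.007
grasp_force: 1.5
```

Contact is at a reported z of about 43 mm with about 3 N. That fits ON (2.95 N), so the reading is about 35.5 mm too low. I'll find the stop to confirm.

>>> jog_arm(motion=[[0, 0, 0, 1, 0, 0, 0], [0, 0, 0, 1, 0, 0, 0], [0, 0, 0, 0, 0, 0, 0], [0, 0, 0, 0, 0, 0, 0], [0, 0, 0, 0, 0, 0, 0], [0, 0, 0, 0, 0, 0, 0], [0, 0, 0, 0, 0, 0, 0], [0, 0, 0, 0, 0, 0, 0]])

```text
t: 14.98
tool_pos: [447.7, 263.2, 39.1]
ee_rot: [[1.0, -0.0, 0.0], [-0.0, -1.0, 0.0], [0.0, -0.0, -1.0]]
contact_force: [0.1, -0.6, 4.0]
width: 0.001
grasp_force: 1.6
```

>>> jog_arm(motion=[[0, 0, 0, 1, 0, 0, 0], [0, 0, 0, 0.5, 0, 0, 0], [0, 0, 0, 0, 0, 0, 0], [0, 0, 0, 0, 0, 0, 0], [0, 0, 0, 0, 0, 0, 0], [0, 0, 0, 0, 0, 0, 0], [0, 0, 0, 0, 0, 0, 0], [0, 0, 0, 0, 0, 0, 0]])

```text
t: 15.65
tool_pos: [447.7, 263.2, 37.7]
ee_rot: [[1.0, -0.0, 0.0], [-0.0, -1.0, 0.0], [0.0, -0.0, -1.0]]
contact_force: [0.3, -1.0, 5.1]
width: 0.003
grasp_force: 2.5
```

>>> jog_arm(motion=[[0, 0, 0, 0.5, 0, 0, 0], [0, 0, 0, 0.5, 0, 0, 0], [0, 0, 0, 0, 0, 0, 0], [0, 0, 0, 0, 0, 0, 0], [0, 0, 0, 0, 0, 0, 0], [0, 0, 0, 0, 0, 0, 0], [0, 0, 0, 0, 0, 0, 0], [0, 0, 0, 0, 0, 0, 0]])

```text
t: 16.32
tool_pos: [447.8, 263.3, 37.6]
ee_rot: [[1.0, -0.0, 0.001], [-0.0, -1.0, 0.0], [0.001, -0.0, -1.0]]
contact_force: [-2.0, -1.0, 8.9]
width: 0.001
grasp_force: 4.5
```

The stop is at 37.7 reported, 72.4 true, so the offset is 34.7 mm. The stroke was about 6 mm, so the brake was ON. I'll let go and feel it again.

>>> jog_arm(motion=[[0, 0, 0, -2, 0, 0, 0], [0, 0, 0, -2, 0, 0, 0], [0, 0, 0, -2, 0, 0, 0], [0, 0, 0, -2, 0, 0, 0], [0, 0, 0, -2, 0, 0, 0], [0, 0, 0, 0, 0, 0, 0], [0, 0, 0, 0, 0, 0, 0], [0, 0, 0, 0, 0, 0, 0]])

```text
t: 16.98
tool_pos: [447.6, 263.2, 46.5]
ee_rot: [[1.0, -0.0, -0.0], [-0.0, -1.0, -0.0], [-0.0, 0.0, -1.0]]
contact_force: [0.5, 0.3, 2.2]
width: 0.005
grasp_force: 1.1
```

>>> jog_arm(motion=[[0, 0, 0, -2, 0, 0, 0], [0, 0, 0, -2, 0, 0, 0], [0, 0, 0, -2, 0, 0, 0], [0, 0, 0, 0, 0, 0, 0], [0, 0, 0, 0, 0, 0, 0], [0, 0, 0, 0, 0, 0, 0], [0, 0, 0, 0, 0, 0, 0], [0, 0, 0, 0, 0, 0, 0]])

```text
t: 17.65
tool_pos: [447.6, 263.2, 52.4]
ee_rot: [[1.0, -0.0, -0.0], [-0.0, -1.0, -0.0], [-0.0, 0.0, -1.0]]
contact_force: [-0.5, 0.7, 0.6]
width: 0.004
grasp_force: 0.0
```

The brake is OFF and confirmed: the cap pushes with 2.2 N at true z of about 81, and there is no contact at 87. Next I'll grip the knob.

>>> jog_arm(motion=[[60, 0, 0, -24, 0, 0, 0], [60, 0, 0, -24, 0, 0, 0], [60, 30, 22, 0, 0, 0, 0], [60, 30, 22, 0, 0, 0, 0], [60, 29, 22, 0, 0, 0, 0], [60, 29, 23, 0, 0, 0, 0], [60, 0, 0, 0, 0, 0, 0], [60, 0, 0, 0, 0, 0, 0]])

```text
t: 18.32
tool_pos: [566.3, 172.8, 99.6]
ee_rot: [[1.0, -0.003, -0.002], [-0.003, -1.0, -0.0], [-0.002, 0.0, -1.0]]
contact_force: [0.3, -0.6, -0.2]
width: 0.576
grasp_force: 0.0
```

Run:
```python
from h import *
i=capture('side');t=capture('top');s=status.sense();print(s['contact_force'],s['tool_pos'],s['width'])
p=np.array(s['tool_pos'])+[0,0,34.7];print(proj('side',p),proj('top',p))
a=cv2.resize(i[190:300,230:330],None,fx=4,fy=4,interpolation=2);b=cv2.resize(t[150:250,150:250],None,fx=4,fy=4,interpolation=2)
c=np.zeros((440,800,3),np.uint8);c[:,:400]=a;c[:400,400:]=b;save(c,'knob1')
```

```text
[-0.41616747  0.55213931  0.05755029] [565.11178406 174.47450003 100.24066306] 0.6559613797110312
[[270.85383038 242.42406322]] [[203.43470518 191.07702857]]
```

View pics/knob1.png

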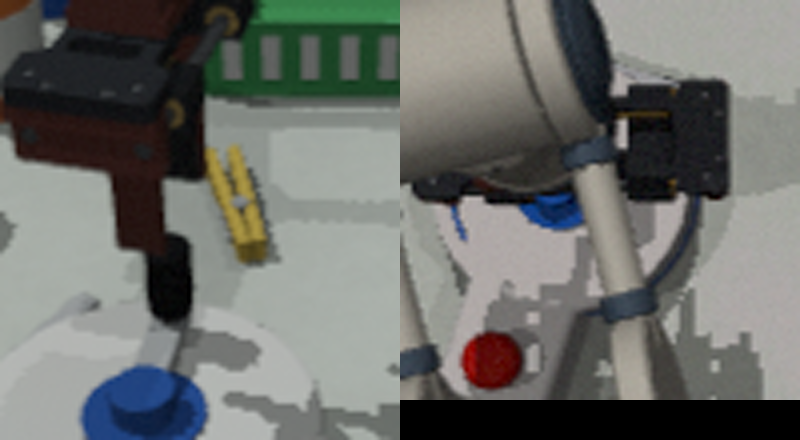

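The near fingertip is at (266,252), where the offset-corrected pose predicts it. It is clear of the knob at (272,259), so I'll descend and close.

>>> jog_arm(motion=[[60, 0, 0, 19, 0, 0, 0], [60, 0, 0, 19, 0, 0, 0], [60, 0, 0, 18, 0, 0, 0], [60, 0, 0, 0, 0, 0, 0], [0, 0, 0, 0, 0, 0, 0], [0, 0, 0, 0, 0, 0, 0], [0, 0, 0, 0, 0, 0, 0], [0, 0, 0, 0, 0, 0, 0]])

```text
t: 19.08
tool_pos: [566.3, 174.6, 46.3]
ee_rot: [[1.0, 0.0, 0.003], [0.0, -1.0, 0.001], [0.003, -0.001, -1.0]]
contact_force: [-0.6, 0.4, -0.1]
width: 0.422
grasp_force: 0.0
```

>>> jog_arm(motion=[[0, 0, 0, 0, 0, 0, 0], [0, 0, 0, 0, 0, 0, 0], [0, 0, 0, 0, 0, 0, 0], [0, 0, 0, 0, 0, 0, 0], [0, 0, 0, 0, 0, 0, 0], [0, 0, 0, 0, 0, 0, 0], [0, 0, 0, 0, 0, 0, 0], [0, 0, 0, 0, 0, 0, 0]])

```text
t: 19.75
tool_pos: [566.2, 173.5, 45.5]
ee_rot: [[1.0, -0.001, 0.001], [-0.001, -1.0, -0.001], [0.001, 0.001, -1.0]]
contact_force: [-0.1, -5.7, 5.8]
width: 0.27
grasp_force: 30.0
```

Run:
```python
import numpy as np
f=np.radians(-87-15*np.arange(25));p=55*np.c_[np.cos(f),np.sin(f)];d=np.diff(p,axis=0).round(1)
for k in range(3): print([[0,float(a),float(-b),0,0,0,0] for a,b in d[8*k:8*k+8]])
```

```text
[[0, -14.3, -1.1, 0, 0, 0, 0], [0, -13.5, -4.8, 0, 0, 0, 0], [0, -11.8, -8.1, 0, 0, 0, 0], [0, -9.3, -10.9, 0, 0, 0, 0], [0, -6.2, -13.0, 0, 0, 0, 0], [0, -2.6, -14.1, 0, 0, 0, 0], [0, 1.1, -14.3, 0, 0, 0, 0], [0, 4.8, -13.5, 0, 0, 0, 0]]
[[0, 8.1, -11.8, 0, 0, 0, 0], [0, 10.9, -9.3, 0, 0, 0, 0], [0, 13.0, -6.2, 0, 0, 0, 0], [0, 14.1, -2.6, 0, 0, 0, 0], [0, 14.3, 1.1, 0, 0, 0, 0], [0, 13.5, 4.8, 0, 0, 0, 0], [0, 11.8, 8.1, 0, 0, 0, 0], [0, 9.3, 10.9, 0, 0, 0, 0]]
[[0, 6.2, 13.0, 0, 0, 0, 0], [0, 2.6, 14.1, 0, 0, 0, 0], [0, -1.1, 14.3, 0, 0, 0, 0], [0, -4.8, 13.5, 0, 0, 0, 0], [0, -8.1, 11.8, 0, 0, 0, 0], [0, -10.9, 9.3, 0, 0, 0, 0], [0, -13.0, 6.2, 0, 0, 0, 0], [0, -14.1, 2.6, 0, 0, 0, 0]]
```

>>> jog_arm(motion=[[0, -14.3, -1.1, 0, 0, 0, 0], [0, -13.5, -4.8, 0, 0, 0, 0], [0, -11.8, -8.1, 0, 0, 0, 0], [0, -9.3, -10.9, 0, 0, 0, 0], [0, -6.2, -13.0, 0, 0, 0, 0], [0, -2.6, -14.1, 0, 0, 0, 0], [0, 1.1, -14.3, 0, 0, 0, 0], [0, 4.8, -13.5, 0, 0, 0, 0]])

```text
t: 20.42
tool_pos: [512.7, 252.9, 45.4]
ee_rot: [[1.0, -0.001, -0.002], [-0.001, -1.0, -0.003], [-0.002, 0.003, -1.0]]
contact_force: [-1.0, -9.9, 7.1]
width: 0.267
grasp_force: 30.0
```

>>> jog_arm(motion=[[0, 8.1, -11.8, 0, 0, 0, 0], [0, 10.9, -9.3, 0, 0, 0, 0], [0, 13.0, -6.2, 0, 0, 0, 0], [0, 14.1, -2.6, 0, 0, 0, 0], [0, 14.3, 1.1, 0, 0, 0, 0], [0, 13.5, 4.8, 0, 0, 0, 0], [0, 11.8, 8.1, 0, 0, 0, 0], [0, 9.3, 10.9, 0, 0, 0, 0]])

```text
t: 21.08
tool_pos: [607.0, 260.4, 45.4]
ee_rot: [[1.0, 0.002, -0.005], [0.002, -1.0, 0.002], [-0.005, -0.002, -1.0]]
contact_force: [-8.0, -6.3, 9.3]
width: 0.266
grasp_force: 30.0
```

>>> jog_arm(motion=[[0, 6.2, 13.0, 0, 0, 0, 0], [0, 2.6, 14.1, 0, 0, 0, 0], [0, -1.1, 14.3, 0, 0, 0, 0], [0, -4.8, 13.5, 0, 0, 0, 0], [0, -8.1, 11.8, 0, 0, 0, 0], [0, -10.9, 9.3, 0, 0, 0, 0], [0, -13.0, 6.2, 0, 0, 0, 0], [0, -14.1, 2.6, 0, 0, 0, 0]])

```text
t: 21.75
tool_pos: [569.0, 173.8, 45.6]
ee_rot: [[1.0, -0.001, 0.009], [-0.001, -1.0, 0.001], [0.009, -0.001, -1.0]]
contact_force: [19.1, 0.5, -4.0]
width: 0.269
grasp_force: 30.0
```

>>> jog_arm(motion=[[0, -14.3, -1.1, 0, 0, 0, 0], [0, -13.5, -4.8, 0, 0, 0, 0], [0, -11.8, -8.1, 0, 0, 0, 0], [0, -9.3, -10.9, 0, 0, 0, 0], [0, -6.2, -13.0, 0, 0, 0, 0], [0, -2.6, -14.1, 0, 0, 0, 0], [0, 1.1, -14.3, 0, 0, 0, 0], [0, 4.8, -13.5, 0, 0, 0, 0]])

```text
t: 22.42
tool_pos: [513.4, 253.2, 44.5]
ee_rot: [[1.0, -0.001, -0.001], [-0.001, -1.0, -0.002], [-0.001, 0.002, -1.0]]
contact_force: [0.2, -5.4, 3.0]
width: 0.382
grasp_force: 2.9
```

The grip has slackened, so I'll pause and let it close again.

>>> jog_arm(motion=[[0, 0, 0, 0, 0, 0, 0], [0, 0, 0, 0, 0, 0, 0], [0, 0, 0, 0, 0, 0, 0], [0, 0, 0, 0, 0, 0, 0], [0, 0, 0, 0, 0, 0, 0], [0, 0, 0, 0, 0, 0, 0], [0, 0, 0, 0, 0, 0, 0], [0, 0, 0, 0, 0, 0, 0]])

```text
t: 23.08
tool_pos: [512.3, 253.7, 44.3]
ee_rot: [[1.0, -0.0, -0.003], [-0.0, -1.0, 0.0], [-0.003, -0.0, -1.0]]
contact_force: [-6.2, 0.7, 3.9]
width: 0.27
grasp_force: 30.0
```

Run:
```python
from h import *
i=capture('side');s=status.sense();print(s['contact_force'],s['tool_pos'],s['width'],s['grasp_force'])
save(cv2.resize(i[190:340,200:350],None,fx=3,fy=3,interpolation=2),'knob2')
```

```text
[-6.0289867  -0.68062353  3.90261799] [512.24412671 253.66016411  44.33269677] 0.268537055795367 30.0007773390098
```

View pics/knob2.png

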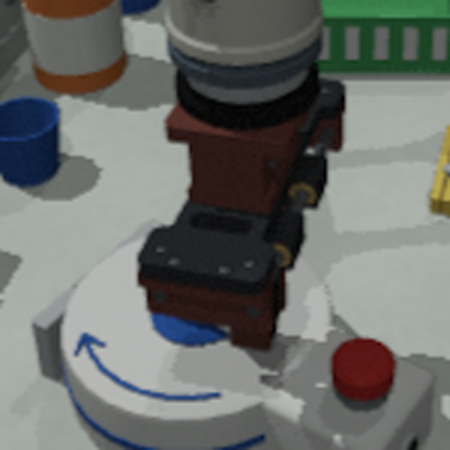

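The knob is held again (24 mm opening, 30 N), with the crank arm under the fingers. I'll continue one call at a time.

>>> jog_arm(motion=[[0, 8.1, -11.8, 0, 0, 0, 0], [0, 10.9, -9.3, 0, 0, 0, 0], [0, 13.0, -6.2, 0, 0, 0, 0], [0, 14.1, -2.6, 0, 0, 0, 0], [0, 14.3, 1.1, 0, 0, 0, 0], [0, 13.5, 4.8, 0, 0, 0, 0], [0, 11.8, 8.1, 0, 0, 0, 0], [0, 9.3, 10.9, 0, 0, 0, 0]])

```text
t: 23.8
tool_pos: [607.0, 258.8, 44.2]
ee_rot: [[1.0, 0.001, -0.006], [0.001, -1.0, 0.0], [-0.006, -0.0, -1.0]]
contact_force: [-13.5, 0.5, 5.9]
width: 0.268
grasp_force: 30.0
```

>>> jog_arm(motion=[[0, 0, 0, 0, 0, 0, 0], [0, 0, 0, 0, 0, 0, 0], [0, 0, 0, 0, 0, 0, 0], [0, 0, 0, 0, 0, 0, 0], [0, 0, 0, 0, 0, 0, 0], [0, 0, 0, 0, 0, 0, 0], [0, 0, 0, 0, 0, 0, 0], [0, 0, 0, 0, 0, 0, 0]])

```text
t: 24.47
tool_pos: [608.8, 255.5, 44.3]
ee_rot: [[1.0, -0.003, -0.001], [-0.003, -1.0, -0.004], [-0.001, 0.004, -1.0]]
contact_force: [-1.4, -7.4, 3.8]
width: 0.268
grasp_force: 30.0
```

>>> jog_arm(motion=[[0, 6.2, 13.0, 0, 0, 0, 0], [0, 2.6, 14.1, 0, 0, 0, 0], [0, -1.1, 14.3, 0, 0, 0, 0], [0, -4.8, 13.5, 0, 0, 0, 0], [0, -8.1, 11.8, 0, 0, 0, 0], [0, -10.9, 9.3, 0, 0, 0, 0], [0, -13.0, 6.2, 0, 0, 0, 0], [0, -14.1, 2.6, 0, 0, 0, 0]])

```text
t: 25.13
tool_pos: [567.4, 173.6, 44.4]
ee_rot: [[1.0, -0.001, 0.005], [-0.001, -1.0, 0.002], [0.005, -0.002, -1.0]]
contact_force: [8.4, 4.8, -2.6]
width: 0.262
grasp_force: 30.0
```

>>> jog_arm(motion=[[0, 0, 0, 0, 0, 0, 0], [0, 0, 0, 0, 0, 0, 0], [0, 0, 0, 0, 0, 0, 0], [0, 0, 0, 0, 0, 0, 0], [0, 0, 0, 0, 0, 0, 0], [0, 0, 0, 0, 0, 0, 0], [0, 0, 0, 0, 0, 0, 0], [0, 0, 0, 0, 0, 0, 0]])

```text
t: 25.8
tool_pos: [564.9, 173.4, 44.3]
ee_rot: [[1.0, -0.0, -0.003], [-0.0, -1.0, -0.001], [-0.003, 0.001, -1.0]]
contact_force: [-6.4, -1.6, 3.8]
width: 0.271
grasp_force: 30.0
```

>>> jog_arm(motion=[[0, -14.3, -1.1, 0, 0, 0, 0], [0, -13.5, -4.8, 0, 0, 0, 0], [0, -11.8, -8.1, 0, 0, 0, 0], [0, -9.3, -10.9, 0, 0, 0, 0], [0, -6.2, -13.0, 0, 0, 0, 0], [0, -2.6, -14.1, 0, 0, 0, 0], [0, 1.1, -14.3, 0, 0, 0, 0], [0, 4.8, -13.5, 0, 0, 0, 0]])

```text
t: 26.47
tool_pos: [512.0, 253.5, 44.4]
ee_rot: [[1.0, -0.001, -0.005], [-0.001, -1.0, -0.002], [-0.005, 0.002, -1.0]]
contact_force: [-1.4, -0.6, 1.4]
width: 0.268
grasp_force: 30.0
```

>>> jog_arm(motion=[[0, 0, 0, 0, 0, 0, 0], [0, 0, 0, 0, 0, 0, 0], [0, 0, 0, 0, 0, 0, 0], [0, 0, 0, 0, 0, 0, 0], [0, 0, 0, 0, 0, 0, 0], [0, 0, 0, 0, 0, 0, 0], [0, 0, 0, 0, 0, 0, 0], [0, 0, 0, 0, 0, 0, 0]])

```text
t: 27.13
tool_pos: [513.5, 255.8, 44.4]
ee_rot: [[1.0, 0.001, -0.001], [0.001, -1.0, 0.004], [-0.001, -0.004, -1.0]]
contact_force: [-3.9, 7.1, 0.5]
width: 0.269
grasp_force: 30.0
```

Run:
```python
import numpy as np
for s in (153,129,105,81):
    f=np.radians(s-3*np.arange(9));p=55*np.c_[np.cos(f),np.sin(f)];d=np.diff(p,axis=0).round(1)
    print([[0,float(a),float(-b),0,0,0,0] for a,b in d])
```

```text
[[0, 1.4, -2.5, 0, 0, 0, 0], [0, 1.5, -2.5, 0, 0, 0, 0], [0, 1.6, -2.4, 0, 0, 0, 0], [0, 1.8, -2.3, 0, 0, 0, 0], [0, 1.9, -2.2, 0, 0, 0, 0], [0, 2.0, -2.1, 0, 0, 0, 0], [0, 2.1, -2.0, 0, 0, 0, 0], [0, 2.2, -1.9, 0, 0, 0, 0]]
[[0, 2.3, -1.8, 0, 0, 0, 0], [0, 2.4, -1.6, 0, 0, 0, 0], [0, 2.5, -1.5, 0, 0, 0, 0], [0, 2.5, -1.4, 0, 0, 0, 0], [0, 2.6, -1.2, 0, 0, 0, 0], [0, 2.7, -1.1, 0, 0, 0, 0], [0, 2.7, -1.0, 0, 0, 0, 0], [0, 2.8, -0.8, 0, 0, 0, 0]]
[[0, 2.8, -0.7, 0, 0, 0, 0], [0, 2.8, -0.5, 0, 0, 0, 0], [0, 2.9, -0.4, 0, 0, 0, 0], [0, 2.9, -0.2, 0, 0, 0, 0], [0, 2.9, -0.1, 0, 0, 0, 0], [0, 2.9, 0.1, 0, 0, 0, 0], [0, 2.9, 0.2, 0, 0, 0, 0], [0, 2.9, 0.4, 0, 0, 0, 0]]
[[0, 2.8, 0.5, 0, 0, 0, 0], [0, 2.8, 0.7, 0, 0, 0, 0], [0, 2.8, 0.8, 0, 0, 0, 0], [0, 2.7, 1.0, 0, 0, 0, 0], [0, 2.7, 1.1, 0, 0, 0, 0], [0, 2.6, 1.2, 0, 0, 0, 0], [0, 2.5, 1.4, 0, 0, 0, 0], [0, 2.5, 1.5, 0, 0, 0, 0]]
```

>>> jog_arm(motion=[[0, 1.4, -2.5, 0, 0, 0, 0], [0, 1.5, -2.5, 0, 0, 0, 0], [0, 1.6, -2.4, 0, 0, 0, 0], [0, 1.8, -2.3, 0, 0, 0, 0], [0, 1.9, -2.2, 0, 0, 0, 0], [0, 2.0, -2.1, 0, 0, 0, 0], [0, 2.1, -2.0, 0, 0, 0, 0], [0, 2.2, -1.9, 0, 0, 0, 0]])

```text
t: 27.8
tool_pos: [528.4, 272.5, 44.4]
ee_rot: [[1.0, 0.0, -0.001], [0.0, -1.0, 0.001], [-0.001, -0.001, -1.0]]
contact_force: [-3.2, 3.7, 0.9]
width: 0.269
grasp_force: 30.0
```

>>> jog_arm(motion=[[0, 2.3, -1.8, 0, 0, 0, 0], [0, 2.4, -1.6, 0, 0, 0, 0], [0, 2.5, -1.5, 0, 0, 0, 0], [0, 2.5, -1.4, 0, 0, 0, 0], [0, 2.6, -1.2, 0, 0, 0, 0], [0, 2.7, -1.1, 0, 0, 0, 0], [0, 2.7, -1.0, 0, 0, 0, 0], [0, 2.8, -0.8, 0, 0, 0, 0]])

```text
t: 28.47
tool_pos: [549.3, 281.9, 44.4]
ee_rot: [[1.0, -0.0, 0.0], [-0.0, -1.0, -0.001], [0.0, 0.001, -1.0]]
contact_force: [-0.9, 0.6, 0.8]
width: 0.271
grasp_force: 30.0
```

>>> jog_arm(motion=[[0, 0, 0, 0, 0, 0, 0], [0, 0, 0, 0, 0, 0, 0], [0, 0, 0, 0, 0, 0, 0], [0, 0, 0, 0, 0, 0, 0], [0, 0, 0, 0, 0, 0, 0], [0, 0, 0, 0, 0, 0, 0], [0, 0, 0, 0, 0, 0, 0], [0, 0, 0, 0, 0, 0, 0]])

```text
t: 29.13
tool_pos: [548.8, 281.9, 44.5]
ee_rot: [[1.0, -0.0, 0.0], [-0.0, -1.0, -0.001], [0.0, 0.001, -1.0]]
contact_force: [-0.1, -0.6, -1.3]
width: 0.271
grasp_force: 30.0
```

In slow motion the tangential force is below 1 N at 129° and 105°, where it was -8.6 N before. So the line's tail is through, at most 170° ago. I'll stop there, release the knob and go to the cap.

>>> jog_arm(motion=[[60, 0, 0, 0, 0, 0, 0], [60, 0, 0, 0, 0, 0, 0], [60, 0, 0, 0, 0, 0, 0], [60, 0, 0, 0, 0, 0, 0], [60, 0, 0, -10, 0, 0, 0], [60, 0, 0, -20, 0, 0, 0], [60, 0, 0, -20, 0, 0, 0], [60, 0, 0, -12, 0, 0, 0]])

```text
t: 29.8
tool_pos: [549.6, 282.6, 109.9]
ee_rot: [[1.0, -0.0, 0.003], [-0.0, -1.0, 0.001], [0.003, -0.001, -1.0]]
contact_force: [0.3, -0.9, 0.2]
width: 0.68
grasp_force: 0.0
```

>>> jog_arm(motion=[[0, -33, 6, 0, 0, 0, 0], [0, -34, 6, 0, 0, 0, 0], [0, -34, 7, 0, 0, 0, 0], [0, 0, 0, 0, 0, 0, 0], [0, 0, 0, 15, 0, 0, 0], [0, 0, 0, 15, 0, 0, 0], [0, 0, 0, 15, 0, 0, 0], [0, 0, 0, 8, 0, 0, 0]])

```text
t: 30.47
tool_pos: [447.7, 263.1, 52.3]
ee_rot: [[1.0, -0.0, -0.001], [-0.0, -1.0, -0.001], [-0.001, 0.001, -1.0]]
contact_force: [-0.2, 0.2, 0.1]
width: 0.114
grasp_force: 0.0
```

>>> jog_arm(motion=[[0, 0, 0, 0, 0, 0, 0], [0, 0, 0, 0, 0, 0, 0], [0, 0, 0, 0, 0, 0, 0], [0, 0, 0, 0, 0, 0, 0], [0, 0, 0, 0, 0, 0, 0], [0, 0, 0, 0, 0, 0, 0], [0, 0, 0, 0, 0, 0, 0], [0, 0, 0, 0, 0, 0, 0]])

```text
t: 31.13
tool_pos: [447.9, 263.3, 53.7]
ee_rot: [[1.0, -0.0, 0.0], [-0.0, -1.0, 0.0], [0.0, -0.0, -1.0]]
contact_force: [-0.6, -0.7, 0.2]
width: 0.004
grasp_force: 0.0
```

>>> jog_arm(motion=[[0, 0, 0, 3, 0, 0, 0], [0, 0, 0, 3, 0, 0, 0], [0, 0, 0, 3, 0, 0, 0], [0, 0, 0, 3, 0, 0, 0], [0, 0, 0, 2, 0, 0, 0], [0, 0, 0, 2, 0, 0, 0], [0, 0, 0, 1, 0, 0, 0], [0, 0, 0, 0, 0, 0, 0]])

```text
t: 31.8
tool_pos: [448.2, 263.5, 37.6]
ee_rot: [[1.0, -0.0, 0.001], [-0.0, -1.0, 0.001], [0.001, -0.001, -1.0]]
contact_force: [-0.8, -0.6, 8.2]
width: 0.008
grasp_force: 3.7
```

>>> jog_arm(motion=[[0, 0, 0, 0, 0, 0, 0], [0, 0, 0, 0, 0, 0, 0], [0, 0, 0, 0, 0, 0, 0], [0, 0, 0, -2, 0, 0, 0], [0, 0, 0, -2, 0, 0, 0], [0, 0, 0, -3, 0, 0, 0], [0, 0, 0, -3, 0, 0, 0], [0, 0, 0, 0, 0, 0, 0]])

```text
t: 32.47
tool_pos: [447.8, 263.2, 46.7]
ee_rot: [[1.0, -0.0, -0.0], [-0.0, -1.0, -0.0], [-0.0, 0.0, -1.0]]
contact_force: [1.5, -0.4, 0.3]
width: 0.004
grasp_force: 0.0
```

>>> jog_arm(motion=[[0, 0, 0, 0, 0, 0, 0], [0, 0, 0, 0, 0, 0, 0], [0, 0, 0, 0, 0, 0, 0], [0, 0, 0, 0, 0, 0, 0], [0, 0, 0, 0, 0, 0, 0], [0, 0, 0, 0, 0, 0, 0], [0, 0, 0, 0, 0, 0, 0], [0, 0, 0, 0, 0, 0, 0]])

```text
t: 33.13
tool_pos: [447.8, 263.3, 46.5]
ee_rot: [[1.0, -0.0, -0.0], [-0.0, -1.0, -0.0], [-0.0, 0.0, -1.0]]
contact_force: [0.0, 0.9, -0.4]
width: 0.006
grasp_force: 0.0
```

>>> jog_arm(motion=[[0, 0, 0, 1, 0, 0, 0], [0, 0, 0, 1, 0, 0, 0], [0, 0, 0, 1, 0, 0, 0], [0, 0, 0, 1, 0, 0, 0], [0, 0, 0, 0.5, 0, 0, 0], [0, 0, 0, 0, 0, 0, 0], [0, 0, 0, 0, 0, 0, 0], [0, 0, 0, 0, 0, 0, 0]])

```text
t: 33.8
tool_pos: [447.9, 263.3, 42.3]
ee_rot: [[1.0, -0.0, 0.0], [-0.0, -1.0, 0.0], [0.0, -0.0, -1.0]]
contact_force: [-1.1, 0.2, 3.5]
width: 0.004
grasp_force: 1.6
```

The brake is ON: no contact at 46.5, and 3.5 N at 42.3, just as in the first ON state. I'll lift and look for the pegs again.

>>> jog_arm(motion=[[0, 0, 0, -5, 0, 0, 0], [0, 0, 0, -15, 0, 0, 0], [40, 0, 0, -30, 0, 0, 0], [40, 0, 0, -30, 0, 0, 0], [40, 0, 0, 0, 0, 0, 0], [40, 0, 0, 0, 0, 0, 0], [40, 0, 0, 0, 0, 0, 0], [40, 0, 0, 0, 0, 0, 0]])

```text
t: 34.47
tool_pos: [447.1, 262.9, 120.2]
ee_rot: [[1.0, -0.0, -0.003], [-0.0, -1.0, -0.001], [-0.003, 0.001, -1.0]]
contact_force: [0.3, 0.3, -1.1]
width: 0.42
grasp_force: 0.0
```

```bash
cat >> h.py <<'E'
def pegs():
    t=capture('top');hsv=cv2.cvtColor(t,cv2.COLOR_RGB2HSV)
    m=cv2.inRange(hsv,(20,120,60),(35,255,255));m=cv2.morphologyEx(m,cv2.MORPH_CLOSE,np.ones((5,5)))
    n,lab,st,c=cv2.connectedComponentsWithStats(m)
    for i in range(1,n):
        if st[i,4]>20:
            k=np.argwhere(lab==i)[:,::-1].astype(float);P=np.array([at('top',*q,9)[:2] for q in k]);mu=P.mean(0)
            w,v=np.linalg.eigh(np.cov((P-mu).T));d=v[:,1];pr=(P-mu)@d;pq=(P-mu)@v[:,0]
            mid=mu+d*(pr.max()+pr.min())/2+v[:,0]*(pq.max()+pq.min())/2
            print('peg px',c[i].round(),'mid',mid.round(1),'ang',round(np.degrees(np.arctan2(d[1],d[0])),1),'len',round(np.ptp(pr)),round(np.ptp(pq)))
    return t
E
python3 - <<'E'
from h import *
t=pegs();save(t,'top1');print(status.sense()['tool_pos'])
E
```

```text
peg px [277. 187.] mid [587.2   0.7] ang 117.5 len 99 24
peg px [284. 242.] mid [436.  -12.8] ang 88.8 len 95 22
[447.07624253 262.87318002 120.16071301]
```

View pics/top1.png

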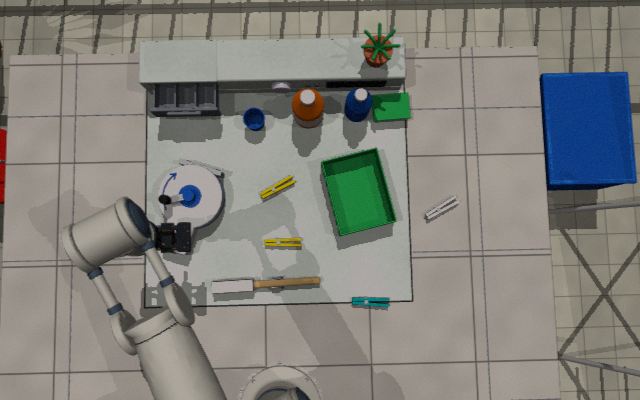

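Only two yellow pegs are out, at (277,187) and (284,242), both unmoved. The reel is parked with its knob at (165,199). I'll take the near peg first.

>>> jog_arm(motion=[[45, -1.6, 39.4, 0, 0, 0, 0], [45, -1.6, 39.4, 0, 0, 0, 0], [45, -1.6, 39.4, 0, 0, 0, 0], [45, -1.6, 39.4, 0, 0, 0, 0], [45, -1.6, 39.4, 0, 0, 0, 0], [45, -1.6, 39.4, 0, 0, 0, 0], [45, -1.6, 39.4, 0, 0, 0, 0], [45, 0, 0, 0, 0, 0, -0.1208]])

```text
t: 35.18
tool_pos: [435.4, -18.7, 120.7]
ee_rot: [[0.994, 0.113, -0.002], [0.113, -0.994, -0.003], [-0.003, 0.003, -1.0]]
contact_force: [-0.5, 0.6, -0.4]
width: 0.514
grasp_force: 0.0
```

>>> jog_arm(motion=[[45, 0, 0, 8, 0, 0, -0.1208], [45, 0, 0, 8, 0, 0, -0.1208], [45, 0, 0, 8, 0, 0, -0.1208], [45, 0, 0, 8, 0, 0, -0.1208], [45, 0, 0, 8, 0, 0, -0.1208], [45, 0, 0, 8, 0, 0, -0.1208], [45, 0, 0, 8, 0, 0, -0.1208], [45, 0, 0, 8, 0, 0, -0.1208]])

```text
t: 35.85
tool_pos: [435.8, -12.5, 56.2]
ee_rot: [[0.46, 0.888, -0.002], [0.888, -0.46, 0.0], [-0.001, -0.002, -1.0]]
contact_force: [0.1, -0.1, -0.7]
width: 0.508
grasp_force: 0.0
```

>>> jog_arm(motion=[[45, 0, 0, 10, 0, 0, -0.1208], [45, 0, 0, 10, 0, 0, -0.1208], [45, 0, 0, 10, 0, 0, -0.1208], [45, 0, 0, 10, 0, 0, -0.1208], [45, 0, 0, 0, 0, 0, 0], [45, 0, 0, 0, 0, 0, 0], [45, 0, 0, 0, 0, 0, 0], [45, 0, 0, 0, 0, 0, 0]])

```text
t: 36.52
tool_pos: [436.9, -12.6, 18.6]
ee_rot: [[0.003, 1.0, 0.001], [1.0, -0.003, -0.0], [-0.0, 0.001, -1.0]]
contact_force: [-0.2, 0.6, 0.3]
width: 0.512
grasp_force: 0.0
```

Run:
```python
from h import *
i=capture('side');s=status.sense();print(s['contact_force'],s['tool_pos'],s['width'],s['ee_rot'][:,0],s['joints'].round())
p=np.array(s['tool_pos'])+[0,0,34.7];print(proj('side',[p+[25,0,0],p+[-25,0,0]]))
save(cv2.resize(i[170:290,290:410],None,fx=4,fy=4,interpolation=2),'peg1')
```

```text
[-0.41707726 -0.24902419  0.13057508] [436.97275078 -12.58007193  18.67473749] 0.5145571834665702 [ 2.39680045e-03  9.99997121e-01 -1.16035288e-04] [ -6. -19. 110.  -0.  89.  -6.]
[[339.45173238 229.16179131]
 [360.37077475 232.057451  ]]
```

View pics/peg1.png

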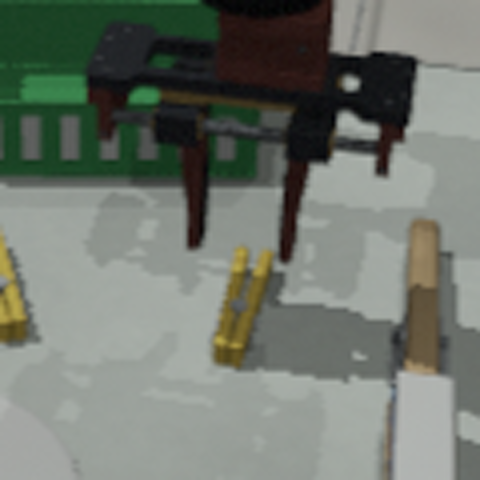

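The fingertips at (338,232) and (361,235) straddle the line over the peg, which is centred near (350,245). I'll descend and close.

>>> jog_arm(motion=[[45, 0, 0, 12, 0, 0, 0], [45, 0, 0, 12, 0, 0, 0], [45, 0, 0, 12, 0, 0, 0], [45, 0, 0, 6, 0, 0, 0], [45, 0, 0, 3, 0, 0, 0], [45, 0, 0, 2, 0, 0, 0], [45, 0, 0, 0, 0, 0, 0], [45, 0, 0, 0, 0, 0, 0]])

```text
t: 37.23
tool_pos: [436.8, -12.5, -28.7]
ee_rot: [[0.001, 1.0, 0.0], [1.0, -0.001, -0.0], [-0.0, 0.0, -1.0]]
contact_force: [0.8, 0.6, 0.4]
width: 0.513
grasp_force: 0.0
```

>>> jog_arm(motion=[[0, 0, 0, 0, 0, 0, 0], [0, 0, 0, 0, 0, 0, 0], [0, 0, 0, 0, 0, 0, 0], [0, 0, 0, 0, 0, 0, 0], [0, 0, 0, 0, 0, 0, 0], [0, 0, 0, 0, 0, 0, 0], [0, 0, 0, 0, 0, 0, 0], [0, 0, 0, 0, 0, 0, 0]])

```text
t: 37.9
tool_pos: [436.8, -12.6, -28.7]
ee_rot: [[0.001, 1.0, 0.0], [1.0, -0.001, -0.0], [-0.0, 0.0, -1.0]]
contact_force: [0.0, -0.6, 1.8]
width: 0.24
grasp_force: 30.0
```

Gripped at 21 mm. I'll lift and carry it to the basket.

>>> jog_arm(motion=[[0, 0, 0, -10, 0, 0, 0], [0, 0, 0, -30, 0, 0, 0], [0, 0, 0, -30, 0, 0, 0], [0, 0, 0, -30, 0, 0, 0], [0, 0, 0, -10, 0, 0, 0], [0, 0, 0, 0, 0, 0, 0], [0, 0, 0, 0, 0, 0, 0], [0, 0, 0, 0, 0, 0, 0]])

```text
t: 38.57
tool_pos: [435.6, -12.4, 79.0]
ee_rot: [[0.001, 1.0, -0.003], [1.0, -0.001, 0.0], [0.0, -0.003, -1.0]]
contact_force: [-0.1, -0.2, -1.2]
width: 0.231
grasp_force: 30.0
```

>>> jog_arm(motion=[[0, -35, 16, 0, 0, 0, 0], [0, -35, 16, 0, 0, 0, 0], [0, -35, 16, 0, 0, 0, 0], [0, -35, 16, 0, 0, 0, 0], [0, -36, 15, 0, 0, 0, 0], [0, -36, 15, 0, 0, 0, 0], [0, 0, 0, 0, 0, 0, 0], [0, 0, 0, 0, 0, 0, 0]])

```text
t: 39.23
tool_pos: [529.1, -225.5, 77.1]
ee_rot: [[0.003, 1.0, -0.006], [1.0, -0.003, 0.003], [0.003, -0.006, -1.0]]
contact_force: [-0.9, 0.3, -0.1]
width: 0.239
grasp_force: 30.0
```

Run:
```python
from h import *
i=capture('side');t=capture('top');s=status.sense();print(s['contact_force'],s['tool_pos'],s['width'],s['grasp_force'])
c=np.zeros((480,800,3),np.uint8);c[:,:400]=cv2.resize(i[130:250,260:360],(400,480),interpolation=2);c[:400,400:]=cv2.resize(t[140:260,300:420],(400,400),interpolation=2);save(c,'drop1')
```

```text
[-0.05948009 -0.31368241 -0.9437539 ] [ 529.46566938 -223.59936301   79.09113903] 0.23510741517404382 29.997716546058655
```

View pics/drop1.png

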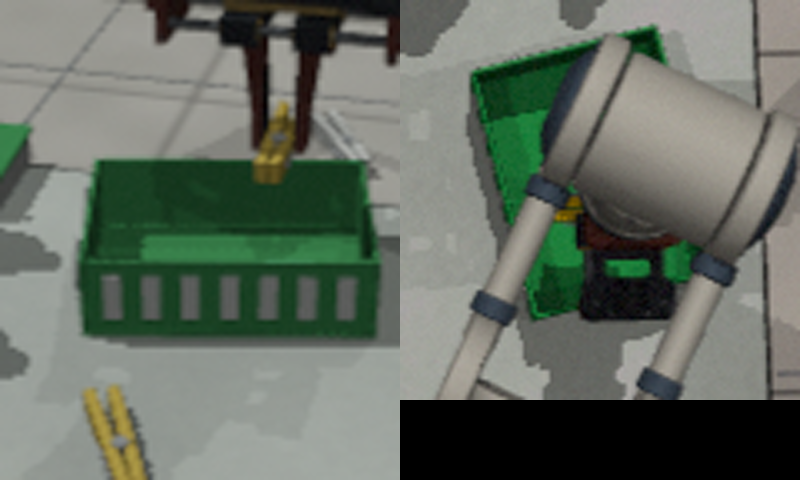

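The peg hangs at side pixel (329,167) and over the basket's near half, clear of the walls. I'll lower it, release and lift.

>>> jog_arm(motion=[[0, 0, 0, 20, 0, 0, 0], [0, 0, 0, 25, 0, 0, 0], [0, 0, 0, 25, 0, 0, 0], [0, 0, 0, 15, 0, 0, 0], [0, 0, 0, 8, 0, 0, 0], [0, 0, 0, 0, 0, 0, 0], [0, 0, 0, 0, 0, 0, 0], [45, 0, 0, 0, 0, 0, 0]])

```text
t: 40.0
tool_pos: [531.4, -224.5, -10.1]
ee_rot: [[-0.0, 1.0, 0.002], [1.0, 0.0, -0.001], [-0.001, 0.002, -1.0]]
contact_force: [0.4, -0.1, 0.3]
width: 0.283
grasp_force: 0.0
```

>>> jog_arm(motion=[[45, 0, 0, 0, 0, 0, 0], [45, 0, 0, 0, 0, 0, 0], [45, 0, 0, 0, 0, 0, 0], [45, 0, 0, -5, 0, 0, 0], [45, 0, 0, -20, 0, 0, 0], [45, 0, 0, -30, 0, 0, 0], [45, 0, 0, -30, 0, 0, 0], [45, 0, 0, -8, 0, 0, 0]])

```text
t: 40.67
tool_pos: [532.7, -225.7, 87.4]
ee_rot: [[0.001, 1.0, 0.007], [1.0, -0.001, -0.004], [-0.004, 0.007, -1.0]]
contact_force: [-0.2, -0.2, 2.3]
width: 0.511
grasp_force: 0.0
```

>>> jog_arm(motion=[[45, 28, 7, 0, 0, 0, -0.12], [45, 0, 0, 0, 0, 0, -0.12], [45, 0, 0, 0, 0, 0, -0.12], [45, 0, 0, 0, 0, 0, -0.12], [45, 0, 0, 0, 0, 0, 0], [45, 0, 0, 0, 0, 0, 0], [45, 0, 0, 0, 0, 0, 0], [45, 0, 0, 0, 0, 0, 0]])

```text
t: 41.33
tool_pos: [537.4, -196.7, 80.9]
ee_rot: [[-0.459, 0.888, -0.0], [0.888, 0.459, 0.0], [0.0, -0.0, -1.0]]
contact_force: [-0.5, -0.2, -0.1]
width: 0.513
grasp_force: 0.0
```

Run:
```python
from h import *
t=pegs();s=status.sense();print(s['tool_pos'],s['ee_rot'][:,0],s['joints'].round())
i=capture('side');save(cv2.resize(i[130:250,260:360],(400,480),interpolation=2),'drop1b')
hsv=cv2.cvtColor(i,cv2.COLOR_RGB2HSV);m=cv2.inRange(hsv,(20,120,60),(35,255,255));n,l,st,c=cv2.connectedComponentsWithStats(m);print([(c[k].round(),st[k,4]) for k in range(1,n) if st[k,4]>10])
```

```text
peg px [277. 187.] mid [5.874e+02 1.000e-01] ang 117.7 len 100 24
peg px [344. 205.] mid [ 532.6 -180.6] ang -140.2 len 21 15
[ 537.44659902 -196.67854203   80.94552491] [-4.59495143e-01  8.88180279e-01  7.37983740e-05] [-24.   1.  85.  -0.  93. -51.]
[(array([330., 190.]), np.int32(64)), (array([289., 241.]), np.int32(185))]
```

Peg 1 is in the basket (side pixel (330,190)). Now for the second peg.

>>> jog_arm(motion=[[45, 25.3, 22.5, 0, 0, 0, 0], [45, 25.3, 22.5, 0, 0, 0, 0], [45, 25.3, 22.5, 0, 0, 0, 0], [45, 25.4, 22.5, 0, 0, 0, 0], [45, 25.4, 22.4, 0, 0, 0, 0], [45, 25.4, 22.4, 0, 0, 0, 0], [45, 0, 0, 30, 0, 0, 0], [45, 0, 0, 30, 0, 0, 0]])

```text
t: 42.1
tool_pos: [589.2, 2.7, 23.0]
ee_rot: [[-0.463, 0.886, 0.006], [0.886, 0.463, -0.0], [-0.003, 0.005, -1.0]]
contact_force: [0.2, -0.2, -0.3]
width: 0.51
grasp_force: 0.0
```

>>> jog_arm(motion=[[45, 0, 0, 0, 0, 0, 0], [45, 0, 0, 0, 0, 0, 0], [45, 0, 0, 0, 0, 0, 0], [45, 0, 0, 0, 0, 0, 0], [45, 0, 0, 0, 0, 0, 0], [45, 0, 0, 0, 0, 0, 0], [45, 0, 0, 0, 0, 0, 0], [45, 0, 0, 0, 0, 0, 0]])

```text
t: 42.77
tool_pos: [587.2, 0.4, 21.7]
ee_rot: [[-0.461, 0.887, 0.001], [0.887, 0.461, -0.0], [-0.0, 0.001, -1.0]]
contact_force: [0.3, 0.6, 0.4]
width: 0.514
grasp_force: 0.0
```

Run:
```python
from h import *
i=capture('side');s=status.sense();print(s['tool_pos'],s['contact_force'])
hsv=cv2.cvtColor(i,cv2.COLOR_RGB2HSV);m=cv2.inRange(hsv,(20,120,60),(35,255,255));n,l,st,c=cv2.connectedComponentsWithStats(m);print([(c[k].round(),st[k,4]) for k in range(1,n) if st[k,4]>10])
```

```text
[5.87105263e+02 4.49465934e-01 2.14678758e+01] [-0.1428071   0.77693464 -0.62392466]
[(array([330., 190.]), np.int32(68)), (array([272., 191.]), np.int32(13)), (array([289., 241.]), np.int32(184))]
```

The peg is unmoved at side pixel (289,241). Descend 50 mm and close.

>>> jog_arm(motion=[[45, 0, 0, 12, 0, 0, 0], [45, 0, 0, 12, 0, 0, 0], [45, 0, 0, 12, 0, 0, 0], [45, 0, 0, 8, 0, 0, 0], [45, 0, 0, 4, 0, 0, 0], [45, 0, 0, 2, 0, 0, 0], [45, 0, 0, 0, 0, 0, 0], [45, 0, 0, 0, 0, 0, 0]])

```text
t: 43.48
tool_pos: [587.2, 0.5, -28.7]
ee_rot: [[-0.461, 0.887, 0.0], [0.887, 0.461, -0.0], [-0.0, 0.0, -1.0]]
contact_force: [0.1, 0.0, 0.8]
width: 0.511
grasp_force: 0.0
```

>>> jog_arm(motion=[[0, 0, 0, 0, 0, 0, 0], [0, 0, 0, 0, 0, 0, 0], [0, 0, 0, 0, 0, 0, 0], [0, 0, 0, 0, 0, 0, 0], [0, 0, 0, 0, 0, 0, 0], [0, 0, 0, 0, 0, 0, 0], [0, 0, 0, 0, 0, 0, 0], [0, 0, 0, 0, 0, 0, 0]])

```text
t: 44.15
tool_pos: [587.1, 0.5, -28.6]
ee_rot: [[-0.461, 0.887, 0.001], [0.887, 0.461, -0.0], [-0.0, 0.0, -1.0]]
contact_force: [-0.6, 0.2, 2.2]
width: 0.232
grasp_force: 30.0
```

>>> jog_arm(motion=[[0, 0, 0, -10, 0, 0, 0], [0, 0, 0, -30, 0, 0, 0], [0, 0, 0, -30, 0, 0, 0], [0, 0, 0, -30, 0, 0, 0], [0, 0, 0, -10, 0, 0, 0], [0, 0, 0, 0, 0, 0, 0], [0, 0, 0, 0, 0, 0, 0], [0, 0, 0, 0, 0, 0, 0]])

```text
t: 44.82
tool_pos: [585.8, 0.6, 78.5]
ee_rot: [[-0.461, 0.887, -0.004], [0.887, 0.461, 0.0], [0.002, -0.003, -1.0]]
contact_force: [-0.1, 0.1, -0.6]
width: 0.238
grasp_force: 30.0
```

>>> jog_arm(motion=[[0, -32.3, -14, 0, 0, 0, 0], [0, -32.3, -14, 0, 0, 0, 0], [0, -32.3, -14, 0, 0, 0, 0], [0, -32.3, -14, 0, 0, 0, 0], [0, -32.3, -14, 0, 0, 0, 0], [0, -32.3, -14, 0, 0, 0, 0], [0, 0, 0, 0, 0, 0, 0], [0, 0, 0, 0, 0, 0, 0]])

```text
t: 45.48
tool_pos: [600.2, -211.5, 77.7]
ee_rot: [[-0.458, 0.889, -0.005], [0.889, 0.458, 0.002], [0.004, -0.003, -1.0]]
contact_force: [0.2, -0.2, -0.3]
width: 0.233
grasp_force: 30.0
```

>>> jog_arm(motion=[[0, 0, 0, 20, 0, 0, 0], [0, 0, 0, 25, 0, 0, 0], [0, 0, 0, 25, 0, 0, 0], [0, 0, 0, 15, 0, 0, 0], [0, 0, 0, 8, 0, 0, 0], [0, 0, 0, 0, 0, 0, 0], [0, 0, 0, 0, 0, 0, 0], [0, 0, 0, 0, 0, 0, 0]])

```text
t: 46.15
tool_pos: [602.7, -209.9, -10.5]
ee_rot: [[-0.462, 0.887, 0.002], [0.887, 0.462, -0.001], [-0.001, 0.001, -1.0]]
contact_force: [-0.3, 0.4, 0.3]
width: 0.237
grasp_force: 30.0
```

>>> jog_arm(motion=[[45, 0, 0, 0, 0, 0, 0], [45, 0, 0, 0, 0, 0, 0], [45, 0, 0, 0, 0, 0, 0], [45, 0, 0, 0, 0, 0, 0], [45, 0, 0, -5, 0, 0, 0], [45, 0, 0, -20, 0, 0, 0], [45, 0, 0, -35, 0, 0, 0], [45, 0, 0, -35, 0, 0, 0]])

```text
t: 46.82
tool_pos: [600.6, -209.7, 82.8]
ee_rot: [[-0.461, 0.887, -0.003], [0.887, 0.461, 0.001], [0.003, -0.002, -1.0]]
contact_force: [1.2, 0.6, 0.4]
width: 0.51
grasp_force: 0.0
```

>>> jog_arm(motion=[[45, 0, 0, -20, 0, 0, 0], [45, 0, -30, 0, 0, 0, 0], [45, 0, -30, 0, 0, 0, 0], [45, 0, -40, 0, 0, 0, 0], [45, 0, -40, 0, 0, 0, 0], [45, 0, -40, 0, 0, 0, 0], [45, 0, 0, 0, 0, 0, 0], [45, 0, 0, 0, 0, 0, 0]])

```text
t: 47.48
tool_pos: [440.9, -294.3, 104.0]
ee_rot: [[-0.458, 0.889, 0.001], [0.889, 0.458, -0.001], [-0.001, 0.001, -1.0]]
contact_force: [0.1, 0.3, 0.9]
width: 0.511
grasp_force: 0.0
```

Run:
```python
from h import *
t=pegs();i=capture('side');s=status.sense();print(s['tool_pos'],s['contact_force'],s['t'])
c=np.zeros((600,800,3),np.uint8);c[:280,:448]=cv2.resize(t[40:320,60:508],(448,280));c[300:600,:480]=cv2.resize(i,(480,300),interpolation=3);c[:240,460:800]=cv2.resize(t[130:250,300:470],(340,240),interpolation=2);save(c,'fin')
```

```text
peg px [381.  40.] mid [1000.  -299.4] ang 106.6 len 30 13
peg px [354. 178.] mid [ 605.6 -210.4] ang 117.5 len 102 24
peg px [358. 204.] mid [ 534.1 -225.5] ang 92.5 len 102 23
[ 442.5633632  -293.16130128  103.59326269] [ 1.14416584  0.06745024 -0.50817515] 47.5833
```

View pics/fin.png

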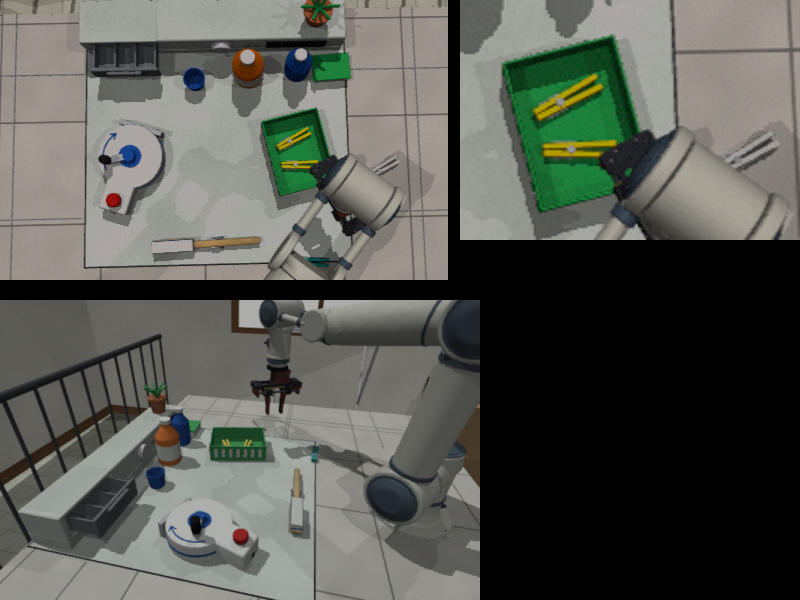

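Both yellow pegs lie in the basket at (354,178) and (358,204). The reel, bottle, cup and drawer are in place, and the robot is touching nothing.

```bash
python3 -c "
from h import *
print(arm.sign_off())"
```

```text
the job is handed in; nothing more can be done
None
```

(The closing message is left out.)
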